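# Unload the welded T-joint from its fixture

### The job

Take the three backing blocks that stand around the welded T-joint off the blue fixture and stand them on the black rubber mat. Then lift the T-joint straight up off its two dowels, keeping it level, and set it down on its flange on the firebrick, centred and lengthwise; after that stand each block back upright on the very spot of the fixture it came from. Set everything down rather than dropping it, and leave it all released.

Things in the scene. Friction and masses are not known exactly. Their poses are not given: they have to be found in the camera images.
- fixture: blue base plate 220 (x) x 180 (y) x 12 mm, fixed; origin: centre of its underside, z up. Two 10 mm dowels stand 20 mm above its top at x = +-60, y = 0. Blocks stand, shuffled, in three white 52 mm squares near (x, y) = (-45, 48), (45, 48), (0, -48) mm; the T-joint's fin lies along x. A loose nut and brass shim, at most 16 mm high, lie at its -y corners: not part of the job.
- coupon_mid (a point): welded aluminium T-joint, 0.28 kg: flat flange 150 (x) x 44 (y) x 8 mm, upright fin 90 (x) x 12 (y) mm along its middle, 64 mm high over all. Flange holes at x = +-60 mm fit closely (1 mm play) on the dowels: raise it level by over 20 mm to free it. The point is in the fin, 32 mm above the flange's underside; x along the fin, z up. Grip across the fin.
- round_mid (a point): round steel backing block: upright cylinder 40 mm across, 60 mm high, about 0.55 kg, with a dark dot in the middle of its top; the point is its centre, 30 mm above its foot; z up.
- square_mid (a point): square copper backing block: 34 x 34 mm, 60 mm high, about 0.6 kg; the point is its centre, 30 mm above its foot; z up, x and y square to its sides.
- slotted_mid (a point): slotted steel backing block: 40 (x) x 36 (y) mm, 60 mm high, about 0.5 kg, with a slot 12 mm wide and 18 mm deep across its top along y; the point is its centre, 30 mm above its foot; z up.
- mat: black rubber mat 270 (x) x 110 (y) x 4 mm, fixed flat on the table to one side of the fixture (left or right changes); origin at the centre of its underside, z up. Parking area for the three blocks.
- brick: sand-coloured firebrick slab 230 (x) x 114 (y) x 32 mm, fixed on the table on the other side of the fixture; origin at the centre of its underside, x along its length, z up. The T-joint cools on its top.

How it is judged:
By the outcome, as a careful person would: the job done as asked, in the order asked, and still so for the second after the job is handed in, with the robot touching nothing.
It also fails if it takes over 138 s, if anything falls off the work surface, if the arm or the gripper's body presses on something with over 40 N, if the wrist force passes 120 N, or if a joint passes its speed limit or range.

### The arm

A 7-joint arm with a two-finger parallel gripper is mounted at the origin on the work surface. World frame = base frame: x ahead of the robot, y to its left, z up, the work surface at z = 0. Lengths are in mm, angles in rad, forces in N, time in s.
With the tool pointing down it reaches from about 425 to 975 mm from the base axis. Payload 16.7 kg.
Tool frame: the origin (TCP) lies on the centre line of the jaws, within the pads' length; the fingertips stand 19 mm ahead of it and the grasp point (between the pads) is the TCP; z points along the fingers, y is the line along which they close (so a half turn about z gives the same grasp; the last joint's range is limited). The gripper opens to 85 mm and grips with 20 to 120 N. Pads are 22 mm wide; open, the fingers measure 114 mm over their backs; the gripper's body (76 mm by 85 mm) begins 54 mm behind the grasp point. The pads swing forward as they close: fully open they stand 13 mm farther back than shut.
Start: joints at [-1.417, 0.426, 0.074, 1.606, -0.034, 1.111, -0.067], TCP at [201.931, 644.051, 250.302] pointing down, gripper open.
Joint ranges: [-2.85, 2.85], [-0.5, 2.14], [-1.23, 1.37], [0.21, 2.46], [-1.02, 4.16], [0.16, 2.05], [-2.73, 2.73]. Speed limits (rad/s): [1.89, 1.89, 2.39, 2.39, 3.01, 3.01, 3.01].

### API

Orientations are given as a unit quaternion [w, x, y, z].
In Python, from plant import arm gives the robot as it stands.
- The arm moves only by the tool jog_arm, never from a script. Its argument "commands" is one flat list of numbers, 7 for each row, row after row: the closure in counts, from 0 (fully open) to 255 (shut), then the shift along the tool's x, y, z in mm, then the turn, a rotation vector about the tool's x, y, z in rad. A call has 1 to 8 rows; each row shifts and turns the commanded pose from where the row before left it, along the tool's axes as they then stand; what a row does not reach is not made up. A row lasts 1/12 s, in which the tool goes at most 41.7 mm and 7.16 degrees, less where a joint would pass 70% of its speed; a pose out of reach is approached as far as the arm can. A call is refused whole if a number of a shift passes 41.7 or a number of a turn 0.125, either way. A call with a gripper value outside its range is refused whole. The fingers move at their own pace and stop on an object; the grip force is fixed at half the most. Time passes only in rows, so rows that do not move let the fingers close. It gives the time, the measured TCP pose, the force, the opening and the grip force at its end, in the units of the state.
- arm.read_state(): the state, without advancing time (a new reading comes with each control period).
- arm.grab_frame(name): name is "scene" or "side" or "wrist"; returns a dict with "img" (384x512x3 uint8, red, green, blue), "depth" (384x512 float32, mm along the optical axis (not along the pixel's ray), 0 where there is no reading), "fx", "fy", "cx", "cy" (pixels), "rvec" (rotation vector, rad) and "tvec" (3), from world to camera coordinates, as OpenCV has them. Camera axes: x right, y down, z forward; pixel columns grow to the right and rows downward; lengths in mm; the calibration is good to about 2 mm. A picture is of the moment at which its call begins.
- arm.hand_in(): hands the job in; it is judged then, once.
The state is a dict: "t": time; "q": joint angles; "qvel": joint speeds; "joint_efforts": joint torques, N m; "tool_pos": TCP position; "eef_rot": TCP orientation; "wrist_force": force on the tool from outside, world axes, zero at the start; "moment": the same for the moment, N m; "opening": opening from 0.0 (shut) to 1.0 (fully open); "grasp_force": force on a finger pad.
Only numpy, scipy, OpenCV 4.12 (cv2) and the standard library are available. Lean on these libraries where they do the work, as an engineer would, in place of code of your own. Each camera call takes 0.05 s, during which the arm holds its last target. There are 200 camera calls.

## Working session

There is one attempt and no reset: what is moved stays moved. The work goes in short steps, Python scripts to look and compute and a tool call to move; the robot and the scene stay as the last step left them, time stands still between calls to the robot, and variables do not carry over. Pictures are saved under pics/ and viewed, at most 14 in all, crops included, and the job is handed in when it is done.

Besides the shell and the picture viewer there is one more tool, called after "Emit:" by a JSON object that holds its "method" and its "body", one argument or row to a line. jog_arm: Moves the arm, as the interface text tells. Its arguments: {"type":"object","properties":{"commands":{"type":"array","items":{"type":"number"}}},"required":["commands"]}

```bash
mkdir -p pics; ls; cat > h.py <<'E'
import numpy as np, cv2
from plant import arm
def save(f,n): cv2.imwrite('pics/'+n, f['img'][:,:,::-1])
def cam(f):
    R=cv2.Rodrigues(np.array(f['rvec'],float))[0]; t=np.array(f['tvec'],float).ravel(); return R,t
def ray(f,u,v,z):
    R,t=cam(f); d=R.T@np.array([(u-f['cx'])/f['fx'],(v-f['cy'])/f['fy'],1]); c=-R.T@t
    return c+d*(z-c[2])/d[2]
def cloud(f):
    R,t=cam(f); v,u=np.mgrid[:384,:512]; d=f['depth']
    P=np.stack([(u-f['cx'])/f['fx']*d,(v-f['cy'])/f['fy']*d,d],-1)
    return (P-t)@R
def proj(f,p):
    return cv2.projectPoints(np.array(p,float).reshape(-1,1,3),np.array(f['rvec'],float),np.array(f['tvec'],float),np.array([[f['fx'],0,f['cx']],[0,f['fy'],f['cy']],[0,0,1.]]),None)[0].reshape(-1,2)
E
python3 - <<'E'
from h import *
import pickle
s=arm.read_state(); print(s)
fs={n:arm.grab_frame(n) for n in('scene','side','wrist')}
pickle.dump(fs,open('f0.pkl','wb'))
for n in fs:
    R,t=cam(fs[n]); print(n,-R.T@t,R[2],fs[n]['fx'])
cv2.imwrite('pics/a.png',np.hstack([fs['scene']['img'],fs['side']['img']])[:,:,::-1][:, :, :]) 
im=cv2.imread('pics/a.png'); cv2.imwrite('pics/a.png',cv2.resize(im,(800,300)))
save(fs['scene'],'s.png')
E
```

```text
pics
{'t': 0.0, 'q': array([-1.41654631,  0.426749  ,  0.07383889,  1.60661455, -0.03411313,
        1.11081462, -0.06704518]), 'qvel': array([-4.74131197e-05,  1.45835876e-05,  2.23072901e-04,  2.24895813e-03,
        4.74570094e-04,  2.09661918e-03,  7.77201284e-04]), 'joint_efforts': array([ 1.04918727e-03, -9.49822855e+01,  3.76140386e+00, -4.63519406e+01,
        1.92997354e-02,  9.85314284e-03,  2.93901599e-05]), 'tool_pos': array([201.79136445, 643.71913075, 249.5955558 ]), 'eef_rot': array([-5.92944137e-05,  1.51277945e-01,  9.88491044e-01, -6.60563236e-04]), 'wrist_force': array([0.20589404, 0.11222379, 0.23081442]), 'moment': array([-0.01672033,  0.00331109, -0.00530054]), 'grasp_force': 0.0, 'opening': 1.0055614902124028}
scene [ 960.01273724 -431.49773138  632.60743986] [-0.50451787  0.50086354 -0.70327621] 357.1097650844081
side [ 315.44432424 -467.55094064  658.55892161] [ 0.29297597  0.59574315 -0.74783366] 363.59227224160486
wrist [129.44846637 666.39607577 372.67746892] [ 0.28383915 -0.08960797 -0.95467573] 329.4846248556087
```

View pics/a.png

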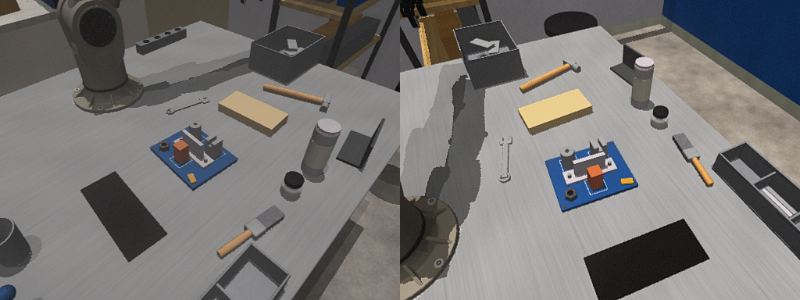

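View pics/s.png

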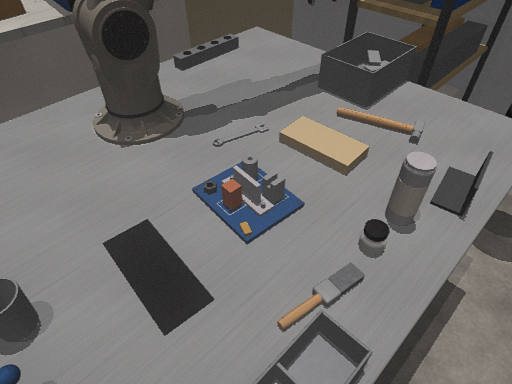

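The scene view (512x384) shows the fixture near (248,200) and the mat on its -y side near (157,272). The brick is on the +y side near (323,143). Copper is in the lone -y square; round and slotted are on the +y side.

```bash
cat >> h.py <<'E'
def hsv(f): return cv2.cvtColor(f['img'],cv2.COLOR_RGB2HSV)
def big(m):
    n,l,s,c=cv2.connectedComponentsWithStats(m.astype(np.uint8)); i=1+np.argmax(s[1:,4]); return l==i
def rect(P): # xy points -> centre,size,angle of long side(deg)
    (c,s,a)=cv2.minAreaRect(P.astype(np.float32)); 
    if s[0]<s[1]: s=s[::-1]; a+=90
    return np.round(c,1),np.round(s,1),round((a+90)%180-90,2)
def planerect(f,m,z):
    cs=max(cv2.findContours(m.astype(np.uint8),0,1)[0],key=cv2.contourArea)[:,0]
    return rect(np.array([ray(f,u,v,z)[:2] for u,v in cs]))
E
python3 - <<'E'
from h import *
import pickle
fs=pickle.load(open('f0.pkl','rb'))
for n in('scene','side'):
    f=fs[n]; H=hsv(f); C=cloud(f); d=f['depth']>0
    near=d&(C[...,0]>350)&(C[...,0]<950)&(abs(C[...,1])<450)
    blue=big(near&(abs(H[...,0].astype(int)-110)<12)&(H[...,1]>120)&(C[...,2]<25))
    brick=big(near&(C[...,2]>22)&(C[...,2]<45)&(abs(H[...,0].astype(int)-20)<8)&(H[...,1]>60)&(C[...,1]>50))
    mat=big(near&(H[...,2]<50)&(C[...,2]<15)&(C[...,1]<-50))
    print(n,'blue',rect(C[blue][:,:2]),planerect(f,blue,12),np.median(C[blue][:,2]))
    print('brick',rect(C[brick][:,:2]),planerect(f,brick,32),np.median(C[brick][:,2]))
    print('mat',rect(C[mat][:,:2]),planerect(f,mat,4),np.median(C[mat][:,2]))
    tall=near&(C[...,2]>60)&(C[...,2]<90)&(C[...,1]<250)
    k,l,s,c=cv2.connectedComponentsWithStats(tall.astype(np.uint8))
    for i in range(1,k):
        if s[i,4]>15: p=C[l==i]; print(' tall',c[i].round(),s[i,4],p.mean(0).round(),p.max(0).round(),p.min(0).round())
E
```

```text
scene blue (array([505.9, -10.6]), array([219.1, 178.1]), -4.77) (array([506.6, -11.4]), array([217.9, 177. ]), -4.82) 11.454951370332246
brick (array([512.9, 284.9]), array([229.8, 119.5]), 3.0) (array([515.7, 278.2]), array([233. , 124.1]), 2.8) 31.059374218706076
mat (array([ 518.6, -288.9]), array([270.6, 108.3]), -5.17) (array([ 519.3, -289. ]), array([268.7, 107.9]), -5.16) 3.7029435718463377
 tall [250. 160.] 176 [466.  40.  70.] [483.  64.  74.] [444.  23.  60.]
 tall [247. 178.] 258 [510. -13.  71.] [551.  -1.  78.] [461. -20.  60.]
 tall [274. 179.] 233 [556.  30.  69.] [575.  51.  74.] [533.  13.  60.]
 tall [231. 187.] 218 [505. -56.  70.] [519. -36.  74.] [483. -72.  61.]
 tall [405. 200.] 326 [808. 175.  75.] [834. 207.  90.] [772. 166.  60.]
 tall [379. 229.] 109 [806.  77.  61.] [824. 102.  63.] [787.  57.  60.]
 tall [318. 348.] 985 [ 868. -204.   68.] [ 931. -150.   73.] [ 831. -313.   60.]
side blue (array([504.1,  -5.7]), array([219.6, 192. ]), -4.97) (array([503.1, -12.3]), array([218.8, 183.3]), -5.1) 12.393964172178016
brick (array([509.9, 283.1]), array([230. , 119.3]), 3.17) (array([509.5, 278.6]), array([230.9, 124.1]), 2.72) 32.05532431732321
mat (array([ 516.9, -287.8]), array([269.3, 111.5]), -5.03) (array([ 516.7, -288.4]), array([268.9, 109.7]), -5.0) 4.715718819422974
 tall [308. 116.] 220 [785. 179.  75.] [822. 215.  90.] [767. 165.  60.]
 tall [334. 141.] 129 [799.  77.  61.] [823. 102.  63.] [776.  53.  60.]
 tall [259. 182.] 120 [564.  28.  70.] [572.  50.  75.] [557.  12.  61.]
 tall [248. 186.] 118 [538.  29.  70.] [547.  52.  75.] [532.  13.  61.]
 tall [465. 232.] 1563 [ 869. -270.   66.] [ 932. -150.   74.] [ 828. -412.   60.]
 tall [214. 195.] 258 [460.  38.  71.] [480.  63.  75.] [442.  22.  60.]
 tall [242. 204.] 384 [503. -13.  72.] [549.   0.  79.] [459. -21.  60.]
 tall [249. 220.] 285 [498. -57.  71.] [517. -37.  76.] [482. -73.  60.]
```

```bash
cat >> h.py <<'E'
from scipy.spatial.transform import Rotation as Ro
def pose():
    s=arm.read_state(); q=s['eef_rot']; return np.array(s['tool_pos']),Ro.from_quat([q[1],q[2],q[3],q[0]]),s
def yawrot(a): # tool down, tool y at world angle a (deg)
    a=np.deg2rad(a); y=np.array([np.cos(a),np.sin(a),0]); z=np.array([0,0,-1.]); return Ro.from_matrix(np.stack([np.cross(y,z),y,z],1))
def plan(ways,g,p=None,R=None):
    """ways: list of (x,y,z,yaw,n): go there in n rows. prints rounded rows"""
    if p is None: p,R,s=pose(); print('from',p.round(1),'yaw',round(float(np.degrees(np.arctan2(*R.as_matrix()[[1,0],1]))),2),'op',round(s['opening'],3),'gf',round(float(s['grasp_force']),1),'F',np.round(s['wrist_force'],1),'t',round(s['t'],2))
    rows=[]
    for x,y,z,yaw,n in ways:
        p0=p.copy();R0=R;T=np.array([x,y,z]); d=(R0.inv()*yawrot(yaw)).as_rotvec()
        for i in range(1,n+1):
            k=i/n; k=k if n<5 else np.clip((i-.25*(1))/(n-.5)if i<n else 1,0,1)
            dp=np.round(R.inv().apply(p0+(T-p0)*k-p),1); dr=np.round((R.inv()*(R0*Ro.from_rotvec(d*k))).as_rotvec(),3)
            rows.append([g,*dp,*dr]); p=p+R.apply(dp); R=R*Ro.from_rotvec(dr)
    a=np.abs(rows); print(len(rows),'rows max',a[:,1:4].max(),a[:,4:].max())
    for i in range(0,len(rows),8): print(','.join('%g'%(v+0) for r in rows[i:i+8] for v in r))
E
python3 - <<'E'
from h import *
plan([(505,5,260,-4.9,22)],0)
E
```

```text
from [201.8 643.8 249.8] yaw 72.59 op 0.995 gf 0.0 F [0.4 0.3 0. ] t 0.15
22 rows max 32.9 0.063
0,-16.8,-18.1,-0.3,0,0,0.047,0,-23.4,-23.1,-0.5,0,0,0.063,0,-24.9,-21.5,-0.4,0,0,0.063,0,-26.1,-19.9,-0.5,0,0,0.063,0,-27.4,-18.3,-0.4,0,0,0.063,0,-28.5,-16.4,-0.5,0,0,0.063,0,-29.4,-14.7,-0.4,0,0,0.063,0,-30.3,-12.8,-0.5,0,0,0.063
0,-31.1,-10.8,-0.4,0,0,0.062,0,-31.6,-8.9,-0.5,0,0,0.063,0,-32.2,-6.9,-0.4,0,0,0.063,0,-32.5,-4.8,-0.5,0,0.001,0.063,0,-32.8,-2.8,-0.5,0,0,0.063,0,-32.9,-0.8,-0.5,0,0,0.063,0,-32.8,1.4,-0.4,0,0,0.063,0,-32.7,3.4,-0.5,-0.001,0,0.063
0,-32.5,5.5,-0.5,0,0,0.063,0,-32,7.5,-0.5,0,0,0.063,0,-31.5,9.5,-0.5,0,0,0.063,0,-30.8,11.5,-0.4,0,0,0.062,0,-30,13.3,-0.5,0,0,0.063,0,-21.9,11.4,-0.4,0,0,0.047
```

Emit:
{"method": "jog_arm", "body": {
  "commands": [0,-17,-18,0,0,0,0.047,0,-23,-23,0,0,0,0.063,0,-25,-22,-1,0,0,0.063,0,-26,-20,0,0,0,0.063,0,-27,-18,-1,0,0,0.063,0,-28,-16,0,0,0,0.063,0,-29,-15,-1,0,0,0.063,0,-30,-13,0,0,0,0.063]
}}

```text
t: 0.82
tool_pos: [310.0, 413.0, 253.3]
eef_rot: [-0.0, 0.387, 0.922, -0.0]
wrist_force: [0.8, -0.3, -0.2]
opening: 1.0
grasp_force: 0.0
```

Emit:
{"method": "jog_arm", "body": {
  "commands": [0,-31,-11,-1,0,0,0.063,0,-32,-9,0,0,0,0.063,0,-32,-7,-1,0,0,0.063,0,-32,-5,0,0,0,0.063,0,-33,-3,-1,0,0,0.063,0,-33,-1,0,0,0,0.063,0,-33,1,-1,0,0,0.063,0,-33,3,0,0,0,0.063]
}}

```text
t: 1.48
tool_pos: [421.0, 174.0, 257.5]
eef_rot: [-0.0, 0.605, 0.796, 0.0]
wrist_force: [1.0, 0.7, -0.3]
opening: 1.001
grasp_force: 0.0
```

Emit:
{"method": "jog_arm", "body": {
  "commands": [0,-33,6,-1,0,0,0.063,0,-32,8,0,0,0,0.063,0,-32,10,-1,0,0,0.063,0,-31,12,0,0,0,0.063,0,-30,13,-1,0,0,0.063,0,-22,11,0,0,0,0.047,0,0,0,0,0,0,0,0,0,0,0,0,0,0]
}}

```text
t: 2.15
tool_pos: [503.2, 2.5, 260.2]
eef_rot: [0.0, 0.738, 0.675, -0.0]
wrist_force: [-1.0, 0.9, -0.2]
opening: 1.002
grasp_force: 0.0
```

```bash
python3 - <<'E'
from h import *
import pickle
p,R,s=pose(); print(p.round(1),R.as_matrix().round(3),s['q'].round(2),s['t'])
f=arm.grab_frame('wrist'); pickle.dump((f,p),open('w1.pkl','wb')); save(f,'w1.png')
E
```

```text
[503.2   2.5 260.2] [[ 0.09   0.996 -0.   ]
 [ 0.996 -0.09  -0.001]
 [-0.001 -0.    -1.   ]] [-0.75  0.15  0.68  2.   -0.11  1.03 -0.1 ] 2.15
```

View pics/w1.png

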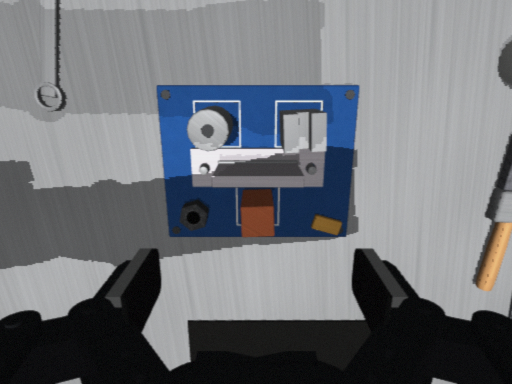

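The wrist view shows the fixture at (258,160), with the round block's dot at (208,131), the slotted top at (305,133) and the copper top at (257,222). The fin runs from 215 to 302 at row 168, and the nut is at (195,215) and the shim at (327,225).

```bash
cat >> h.py <<'E'
def measure(f,pr=True):
    H=hsv(f).astype(int); C=cloud(f); Z=C[...,2]; d=f['depth']>0
    o={}
    blue=big(d&(abs(H[...,0]-112)<12)&(H[...,1]>120)&(Z<25)); o['fix']=planerect(f,blue,12)
    top=d&(Z>66)&(Z<82)
    k,l,s,c=cv2.connectedComponentsWithStats(cv2.erode(top.astype(np.uint8),np.ones((2,2))))
    for i in range(1,k):
        if s[i,4]>60: o['top%d'%i]=(c[i].round(),s[i,4],round(float(np.median(Z[l==i])),1),planerect(f,l==i,72),hsv(f)[l==i].mean(0).round())
    if pr:
        for a in o: print(a,o[a])
    return o
E
python3 - <<'E'
from h import *
import pickle
f,p=pickle.load(open('w1.pkl','rb')); measure(f)
R,t=cam(f); print(-R.T@t, R[2])
C=cloud(f)
for u,v in((208,131),(205,128),(290,133),(318,133),(257,222),(258,168),(258,95)): print((u,v),C[v,u].round(1),f['img'][v,u])
E
```

```text
fix (array([503.8,  -8.8]), array([217.3, 177.7]), -5.07)
top1 (array([209., 130.]), np.int32(1276), 71.4, (array([462.4,  43.2]), array([37.8, 37.4]), 45.36), array([105.,   6., 167.]))
top2 (array([319., 132.]), np.int32(559), 71.4, (array([565.2,  32. ]), array([35.3, 13.3]), 88.54), array([107.,   9., 173.]))
top3 (array([292., 134.]), np.int32(538), 71.2, (array([540.1,  33. ]), array([34.9, 13.4]), 86.42), array([107.,   5., 178.]))
top4 (array([259., 180.]), np.int32(1113), 75.2, (array([504.8,  -9.2]), array([89.6, 12.2]), -5.08), array([146.,   9., 118.]))
top5 (array([258., 221.]), np.int32(982), 71.3, (array([500.5, -52.2]), array([34.2, 32.5]), 85.85), array([ 12., 164., 120.]))
[510.22130926  78.09971762 383.10010261] [-0.02699452 -0.29697547 -0.95450346]
(208, 131) [461.7  42.6  72.3] [77 79 81]
(205, 128) [459.4  45.7  72.9] [80 79 82]
(290, 133) [538.1  33.9  71.9] [172 174 175]
(318, 133) [564.5  31.4  71. ] [165 167 170]
(257, 222) [499.4 -53.1  72.6] [126  67  42]
(258, 168) [504.8  -3.7  44.5] [60 59 62]
(258, 95) [511.4  69.3  11.4] [ 36  77 141]
```

```bash
python3 - <<'E'
from h import *
import pickle
f,_=pickle.load(open('w1.pkl','rb'));C=cloud(f);print('nut',C[203:228,180:210].reshape(-1,3)[::60].round(),'shim',C[225,315],C[225,340])
plan([(500.5,-52.2,100,-4.2,6),(500.5,-52.2,48,-4.2,3)],75)
E
```

```text
nut [[407. -47.  10.]
 [407. -49.  12.]
 [407. -51.  13.]
 [406. -54.  11.]
 [406. -56.  12.]
 [406. -59.  11.]
 [405. -62.  11.]
 [405. -64.  11.]
 [409. -60.  27.]
 [408. -63.  27.]
 [403. -72.  11.]
 [403. -75.  10.]
 [403. -77.  11.]] shim [566.21894704 -85.29832129  19.9561813 ] [596.11684205 -88.23249648  19.31197152]
from [502.9   3.7 260.1] yaw -5.01 op 0.999 gf 0.0 F [-0.7  0.6  0.6] t 2.2
9 rows max 29.2 0.003
75,-7.6,0.4,21.8,0,0,-0.002,75,-10.2,0.4,29.1,0,0,-0.002,75,-10.1,0.4,29.1,0,0,-0.003,75,-10.2,0.4,29.2,0,0,-0.003,75,-10.1,0.4,29.1,0,0,-0.002,75,-7.6,0.3,21.8,-0.001,0,-0.002,75,0,0,17.3,0,0,0,75,0,0,17.4,0,0,0
75,0,-0.1,17.3,0,0,0
```

Emit:
{"method": "jog_arm", "body": {
  "commands": [75,-8,0,22,0,0,-0.002,75,-10,0,29,0,0,-0.002,75,-10,0.5,29,0,0,-0.002,75,-10,0.5,29,0,0,-0.003,75,-10,0.5,29,0,0,-0.002,75,-8,0.5,22,0,0,-0.002,75,0,0,12,0,0,0,75,0,0,0,0,0,0]
}}

```text
t: 2.87
tool_pos: [499.1, -51.4, 86.4]
eef_rot: [-0.001, 0.733, 0.681, -0.001]
wrist_force: [-0.4, 0.8, 0.3]
opening: 0.706
grasp_force: 0.0
```

```bash
python3 - <<'E'
from h import *
plan([(500.5,-52.2,48,-4.2,3)],75)
E
```

```text
from [499.1 -51.4  86.4] yaw -4.2 op 0.706 gf 0.0 F [-0.4  0.8  0.3] t 2.87
3 rows max 12.8 0.002
75,-0.2,0.5,12.8,-0.001,0,0,75,-0.3,0.6,12.8,-0.001,0,0,75,-0.2,0.5,12.8,-0.002,0.001,0
```

Emit:
{"method": "jog_arm", "body": {
  "commands": [75,0,0.5,13,0,0,0,75,0,0.5,13,0,0,0,75,0,0,12,0,0,0,75,0,0,0,0,0,0,180,0,0,0,0,0,0,180,0,0,0,0,0,0,180,0,0,0,0,0,0,180,0,0,0,0,0,0]
}}

```text
t: 3.53
tool_pos: [501.6, -52.0, 51.2]
eef_rot: [-0.0, 0.733, 0.681, 0.0]
wrist_force: [-3.7, 1.9, 5.9]
opening: 0.387
grasp_force: 59.7
```

Emit:
{"method": "jog_arm", "body": {
  "commands": [180,0,0,0,0,0,0,180,0,0,0,0,0,0]
}}

```text
t: 3.7
tool_pos: [501.6, -52.0, 51.3]
eef_rot: [-0.0, 0.733, 0.681, 0.0]
wrist_force: [-3.0, 1.0, 4.9]
opening: 0.39
grasp_force: 59.7
```

```bash
python3 - <<'E'
from h import *
plan([(500.5,-52.2,110,-4.2,4),(598,-296,110,-5,9),(598,-296,50,-5,3)],180)
E
```

```text
from [501.6 -52.   51.3] yaw -4.23 op 0.39 gf 59.7 F [-3.   1.   4.9] t 3.7
16 rows max 27.8 0.002
180,-0.1,-0.3,-14.7,0,0,0,180,0,-0.2,-14.7,0,0,0,180,-0.1,-0.3,-14.7,0,-0.001,0,180,-0.1,-0.3,-14.6,0,0,-0.001,180,-20.8,10.1,0,0,0,0.001,180,-27.8,13.6,0,0,0,0.002,180,-27.7,13.6,0,0,0,0.002,180,-27.7,13.7,0,0,0,0.001
180,-27.7,13.7,0,0,0,0.002,180,-27.7,13.7,0.1,0,0,0.002,180,-27.6,13.9,0,0,0,0.001,180,-27.6,13.8,0,0,0,0.002,180,-20.7,10.4,0,0,0,0.001,180,0,0,20,0,0,0,180,0,0,20,0,0,0,180,0,0,20,0,0,0
```

Emit:
{"method": "jog_arm", "body": {
  "commands": [180,0,0,-10,0,0,0,180,0,0,-18,0,0,0,180,0,0,-18,0,0,0,180,0,0,-14,0,0,0,180,-21,10,0,0,0,0.001,180,-28,13.5,0,0,0,0.001,180,-28,13.5,0,0,0,0.002,180,-28,13.5,0,0,0,0.002]
}}

```text
t: 4.37
tool_pos: [544.3, -161.7, 111.6]
eef_rot: [0.0, 0.735, 0.679, 0.0]
wrist_force: [0.8, 0.3, -5.7]
opening: 0.387
grasp_force: 61.2
```

Emit:
{"method": "jog_arm", "body": {
  "commands": [180,-28,13.5,0,0,0,0.002,180,-28,14,0,0,0,0.002,180,-28,14,0,0,0,0.001,180,-27,14,0,0,0,0.002,180,-20,10,0,0,0,0.001,180,0,0,20,0,0,0,180,0,0,20,0,0,0,180,0,0,12,0,0,0]
}}

```text
t: 5.03
tool_pos: [597.5, -296.7, 57.5]
eef_rot: [-0.001, 0.738, 0.675, -0.0]
wrist_force: [-1.7, 0.7, -5.2]
opening: 0.394
grasp_force: 61.0
```

Emit:
{"method": "jog_arm", "body": {
  "commands": [180,0,0,4,0,0,0,180,0,0,0,0,0,0,180,0,0,0,0,0,0]
}}

```text
t: 5.28
tool_pos: [598.6, -296.7, 55.3]
eef_rot: [0.0, 0.737, 0.675, 0.0]
wrist_force: [-0.0, -0.4, -5.2]
opening: 0.392
grasp_force: 61.0
```

Emit:
{"method": "jog_arm", "body": {
  "commands": [180,0,0,5,0,0,0,180,0,0,4,0,0,0,180,0,0,1.5,0,0,0,180,0,0,0,0,0,0,180,0,0,0,0,0,0]
}}

```text
t: 5.7
tool_pos: [598.2, -296.8, 43.9]
eef_rot: [-0.0, 0.738, 0.675, -0.0]
wrist_force: [0.3, 0.3, -5.0]
opening: 0.388
grasp_force: 61.1
```

Emit:
{"method": "jog_arm", "body": {
  "commands": [180,0,0,1,0,0,0,180,0,0,0.5,0,0,0,180,0,0,0,0,0,0]
}}

```text
t: 5.95
tool_pos: [598.4, -297.0, 43.3]
eef_rot: [0.0, 0.738, 0.675, 0.0]
wrist_force: [-4.7, 3.5, 9.3]
opening: 0.386
grasp_force: 62.9
```

Emit:
{"method": "jog_arm", "body": {
  "commands": [75,0,0,-0.5,0,0,0,75,0,0,0,0,0,0,75,0,0,0,0,0,0,75,0,0,-15,0,0,0,75,0,0,-25,0,0,0,75,0,0,-25,0,0,0,75,0,0,-5,0,0,0]
}}

```text
t: 6.53
tool_pos: [599.7, -298.2, 117.8]
eef_rot: [0.002, 0.738, 0.675, 0.001]
wrist_force: [0.3, -0.9, 0.5]
opening: 0.703
grasp_force: 0.0
```

```bash
python3 - <<'E'
from h import *
plan([(552.7,32.5,120,-2.5,11),(552.7,32.5,46,-2.5,4)],75)
E
```

```text
from [ 599.7 -298.2  117.8] yaw -5.08 op 0.703 gf 0.0 F [ 0.3 -0.9  0.5] t 6.53
15 rows max 31.2 0.005
75,23.2,-5.4,-0.2,0,0,-0.003,75,31,-7.2,-0.3,0.001,0,-0.004,75,31,-7,-0.3,0,0,-0.005,75,31.1,-6.9,-0.3,0.001,0.001,-0.004,75,31.1,-6.7,-0.2,0,0,-0.004,75,31.1,-6.7,-0.3,0.001,0,-0.005,75,31.1,-6.4,-0.2,0,0,-0.004,75,31.2,-6.4,-0.3,0,0,-0.004
75,31.2,-6.2,-0.2,0.001,0,-0.004,75,31.2,-6.1,-0.3,0,0.001,-0.005,75,23.5,-4.4,-0.1,0.001,0,-0.003,75,0,0,18.5,0,0,0,75,0,0,18.5,0,0,0,75,-0.1,0,18.5,0,0,0,75,0,0,18.5,0,0,0
```

Emit:
{"method": "jog_arm", "body": {
  "commands": [75,23,-5.5,0,0,0,-0.003,75,31,-7,0,0,0,-0.004,75,31,-7,0,0,0,-0.005,75,31,-7,0,0,0,-0.004,75,31,-7,0,0,0,-0.004,75,31,-6.5,0,0,0,-0.005,75,31,-6.5,0,0,0,-0.004,75,31,-6.5,0,0,0,-0.004]
}}

```text
t: 7.2
tool_pos: [562.9, -52.2, 113.7]
eef_rot: [0.0, 0.726, 0.687, 0.0]
wrist_force: [0.6, 0.6, -0.5]
opening: 0.707
grasp_force: 0.0
```

Emit:
{"method": "jog_arm", "body": {
  "commands": [75,31,-6,0,0,0,-0.004,75,31,-6,0,0,0,-0.005,75,24,-4.5,0,0,0,-0.003,75,0,0,15,0,0,0,75,0,0,0,0,0,0,75,0,0,0,0,0,0]
}}

```text
t: 7.7
tool_pos: [550.7, 32.8, 98.2]
eef_rot: [-0.0, 0.722, 0.692, -0.0]
wrist_force: [-0.0, -0.1, 0.7]
opening: 0.704
grasp_force: 0.0
```

```bash
python3 - <<'E'
from h import *
f=arm.grab_frame('wrist'); save(f,'w2.png')
plan([(552.7,32.5,46,-2.5,4)],75)
E
```

```text
from [551.1  32.2  98.5] yaw -2.54 op 0.706 gf 0.0 F [ 0.2 -1.5  0.7] t 7.75
4 rows max 13.2 0.001
75,0.1,0.4,13.1,0,0,0,75,0.1,0.4,13.2,0,0,0,75,0.1,0.4,13.1,0,0,0,75,0.1,0.4,13.1,0,0,-0.001
```

View pics/w2.png

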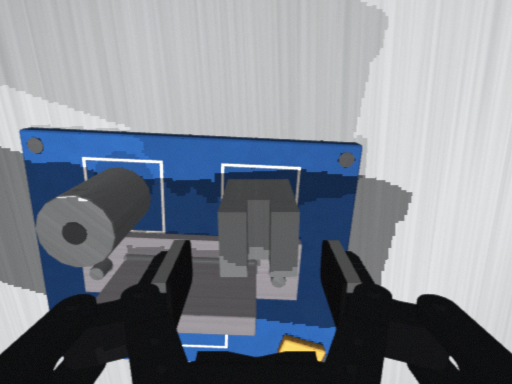

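The view shows the slotted block (219–298) centred between the fingers (190/322), with clear room on both sides.

Emit:
{"method": "jog_arm", "body": {
  "commands": [75,0,0.5,13,0,0,0,75,0,0.5,13,0,0,0,75,0,0.5,13,0,0,0,75,0,0,12,0,0,0,75,0,0,0,0,0,0,180,0,0,0,0,0,0,180,0,0,0,0,0,0,180,0,0,0,0,0,0]
}}

```text
t: 8.42
tool_pos: [552.6, 32.9, 47.1]
eef_rot: [0.0, 0.722, 0.692, 0.0]
wrist_force: [0.2, 0.0, -4.8]
opening: 0.461
grasp_force: 60.8
```

Emit:
{"method": "jog_arm", "body": {
  "commands": [180,0,0,0,0,0,0,180,0,0,0,0,0,0,180,0,0,0,0,0,0]
}}

```text
t: 8.67
tool_pos: [552.4, 33.2, 47.0]
eef_rot: [0.0, 0.722, 0.692, 0.0]
wrist_force: [0.4, -0.2, -4.8]
opening: 0.459
grasp_force: 60.8
```

```bash
python3 - <<'E'
from h import *
plan([(552.7,32.5,140,-2.5,5),(518,-289,140,-5,12),(518,-289,65,-5,4)],180)
E
```

```text
from [552.4  33.2  47. ] yaw -2.46 op 0.459 gf 60.8 F [ 0.4 -0.2 -4.8] t 8.67
21 rows max 28.1 0.004
180,-0.1,0.1,-15.5,0,0,0,180,-0.2,0,-20.7,0,0,0,180,-0.1,0.1,-20.6,0,0,0,180,-0.2,0.1,-20.7,0,0,0.001,180,-0.1,0,-15.5,0,0,0,180,-21,-1.3,0,0,0,0.003,180,-28.1,-1.7,0,0,0,0.004,180,-28.1,-1.6,0,0,0,0.003
180,-28.1,-1.5,0,0,0,0.004,180,-28,-1.4,0,0,0,0.004,180,-28.1,-1.3,0,0,0,0.004,180,-28.1,-1.2,0,0,0,0.003,180,-28.1,-1.1,0,0,0,0.004,180,-28.1,-0.9,0,0,0,0.004,180,-28.1,-0.9,0,0,0,0.004,180,-28.1,-0.7,0,0,0,0.004
180,-21.1,-0.5,0,0,0,0.002,180,0,0,18.7,0,0,0,180,0,0,18.8,0,0,0,180,0,0,18.7,0,0,0,180,0,0,18.8,0,0,0
```

Emit:
{"method": "jog_arm", "body": {
  "commands": [180,0,0,-15,0,0,0,180,0,0,-21,0,0,0,180,0,0,-21,0,0,0,180,0,0,-21,0,0,0,180,0,0,-15,0,0,0,180,-21,-1.5,0,0,0,0.003,180,-28,-1.5,0,0,0,0.004,180,-28,-1.5,0,0,0,0.003]
}}

```text
t: 9.33
tool_pos: [544.2, -43.7, 140.2]
eef_rot: [0.0, 0.725, 0.689, 0.0]
wrist_force: [1.2, -0.8, -4.6]
opening: 0.466
grasp_force: 62.0
```

Emit:
{"method": "jog_arm", "body": {
  "commands": [180,-28,-1.5,0,0,0,0.004,180,-28,-1.5,0,0,0,0.004,180,-28,-1.5,0,0,0,0.004,180,-28,-1,0,0,0,0.003,180,-28,-1,0,0,0,0.004,180,-28,-1,0,0,0,0.004,180,-28,-1,0,0,0,0.004,180,-28,-0.5,0,0,0,0.004]
}}

```text
t: 10.0
tool_pos: [520.0, -267.7, 139.9]
eef_rot: [-0.0, 0.736, 0.677, 0.0]
wrist_force: [0.7, 0.4, -5.4]
opening: 0.46
grasp_force: 62.0
```

Emit:
{"method": "jog_arm", "body": {
  "commands": [180,-22,-0.5,0,0,0,0.002,180,0,0,19,0,0,0,180,0,0,24,0,0,0,180,0,0,24,0,0,0,180,0,0,20,0,0,0,180,0,0,9,0,0,0,180,0,0,0,0,0,0,180,0,0,0,0,0,0]
}}

```text
t: 10.67
tool_pos: [518.1, -288.6, 44.2]
eef_rot: [-0.0, 0.737, 0.676, -0.0]
wrist_force: [-0.2, -1.0, -3.4]
opening: 0.46
grasp_force: 61.6
```

Emit:
{"method": "jog_arm", "body": {
  "commands": [180,0,0,4,0,0,0,180,0,0,1,0,0,0,180,0,0,0,0,0,0,180,0,0,0,0,0,0]
}}

```text
t: 11.0
tool_pos: [518.4, -288.4, 39.4]
eef_rot: [0.0, 0.737, 0.676, 0.0]
wrist_force: [0.1, -0.9, -4.2]
opening: 0.462
grasp_force: 61.7
```

Emit:
{"method": "jog_arm", "body": {
  "commands": [180,0,0,0.7,0,0,0,180,0,0,0.5,0,0,0,180,0,0,0,0,0,0]
}}

```text
t: 11.25
tool_pos: [518.4, -288.5, 38.8]
eef_rot: [0.0, 0.737, 0.676, 0.001]
wrist_force: [-5.2, 3.8, 16.3]
opening: 0.462
grasp_force: 64.2
```

Emit:
{"method": "jog_arm", "body": {
  "commands": [180,0,0,-0.5,0,0,0,75,0,0,0,0,0,0,75,0,0,0,0,0,0,75,0,0,0,0,0,0,75,0,0,-20,0,0,0,75,0,0,-27,0,0,0,75,0,0,-27,0,0,0,75,0,0,-10,0,0,0]
}}

```text
t: 11.92
tool_pos: [519.1, -289.3, 125.2]
eef_rot: [0.002, 0.737, 0.676, 0.001]
wrist_force: [-0.2, -0.5, 0.2]
opening: 0.71
grasp_force: 0.0
```

```bash
python3 - <<'E'
from h import *
plan([(463.4,43.2,122,-5,12),(463.4,43.2,85,-5,3)],75)
E
```

```text
from [ 519.1 -289.3  125.2] yaw -4.96 op 0.71 gf 0.0 F [-0.2 -0.5  0.2] t 11.92
15 rows max 28.4 0.001
75,21.3,-5.5,0.2,0,0,0,75,28.4,-7.3,0.2,0,0,0,75,28.4,-7.3,0.2,0.001,0,0,75,28.4,-7.4,0.3,0,0,0,75,28.4,-7.3,0.2,0,0,0,75,28.3,-7.3,0.2,0.001,0.001,0,75,28.4,-7.3,0.3,0,0,0,75,28.4,-7.4,0.3,0,0,0
75,28.4,-7.3,0.3,0,0,0.001,75,28.4,-7.3,0.2,0.001,0,0,75,28.4,-7.4,0.3,0,0,0,75,21.3,-5.5,0.2,0,0,0,75,0,0,12.3,0,0,0,75,0,0,12.4,0,0,0,75,0,0,12.3,0,0,0
```

Emit:
{"method": "jog_arm", "body": {
  "commands": [75,22,-5.5,0,0,0,0,75,28,-7,0,0,0,0,75,28,-7.5,0,0,0,0,75,28,-7.5,0,0,0,0,75,29,-7.5,0,0,0,0,75,28,-7,0,0,0,0,75,29,-7.5,0,0,0,0,75,28,-7.5,0,0,0,0]
}}

```text
t: 12.58
tool_pos: [479.8, -62.9, 122.1]
eef_rot: [0.0, 0.737, 0.676, 0.0]
wrist_force: [1.0, 0.0, -0.1]
opening: 0.709
grasp_force: 0.0
```

Emit:
{"method": "jog_arm", "body": {
  "commands": [75,28,-7,0,0,0,0,75,29,-7.5,0,0,0,0,75,28,-7.5,0,0,0,0,75,22,-5.5,0,0,0,0,75,0,0,15,0,0,0,75,0,0,20,0,0,0,75,0,0,0,0,0,0,75,0,0,0,0,0,0]
}}

```text
t: 13.25
tool_pos: [461.5, 44.2, 86.8]
eef_rot: [-0.0, 0.737, 0.676, -0.001]
wrist_force: [-0.1, 0.0, 0.2]
opening: 0.706
grasp_force: 0.0
```

```bash
python3 - <<'E'
from h import *
plan([(463.2,43.2,47,-5,4)],75)
E
```

```text
from [461.5  44.2  86.8] yaw -4.96 op 0.706 gf 0.0 F [-0.1  0.   0.2] t 13.25
4 rows max 10.0 0.001
75,-0.2,0.5,10,0,0,0,75,-0.2,0.4,9.9,-0.001,0.001,0,75,-0.2,0.4,10,0,0,0,75,-0.2,0.5,9.9,-0.001,0,0.001
```

Emit:
{"method": "jog_arm", "body": {
  "commands": [75,0,0,10,0,0,0,75,-0.5,0.5,10,0,0,0,75,-0.5,0.5,10,0,0,0,75,0,0,10,0,0,0,75,0,0,0,0,0,0,180,0,0,0,0,0,0,180,0,0,0,0,0,0,180,0,0,0,0,0,0]
}}

```text
t: 13.92
tool_pos: [462.8, 43.4, 47.4]
eef_rot: [-0.0, 0.737, 0.676, -0.0]
wrist_force: [0.5, 0.6, -4.7]
opening: 0.454
grasp_force: 60.7
```

Emit:
{"method": "jog_arm", "body": {
  "commands": [180,0,0,0,0,0,0,180,0,0,0,0,0,0,180,0,0,0,0,0,0]
}}

```text
t: 14.17
tool_pos: [463.0, 43.6, 47.3]
eef_rot: [0.0, 0.737, 0.676, 0.0]
wrist_force: [-2.0, -0.0, -0.8]
opening: 0.456
grasp_force: 60.8
```

```bash
python3 - <<'E'
from h import *
plan([(463,43.2,150,-5,5),(438,-282,150,-5,12),(438,-282,65,-5,4)],180)
E
```

```text
from [463.   43.6  47.3] yaw -4.92 op 0.456 gf 60.8 F [-2.  -0.  -0.8] t 14.17
21 rows max 28.4 0.001
180,-0.1,0,-17.1,0,0,0,180,-0.1,0,-22.8,0,0,0.001,180,-0.1,0.1,-22.9,0,0,0,180,-0.1,0,-22.8,0,0,0,180,0,0,-17.1,0,0,0,180,-21.3,0.2,0,0,0,0,180,-28.3,0.3,0,0,0,0,180,-28.4,0.3,0,0,0,0
180,-28.4,0.3,0,0,0,0,180,-28.3,0.3,0,0,0,0,180,-28.4,0.2,0,0,0,0,180,-28.3,0.3,0,0,0,0,180,-28.4,0.3,0,0,0,0,180,-28.4,0.3,0,0,0,0,180,-28.3,0.3,0,0,0,0,180,-28.4,0.3,0,0,0,0
180,-21.3,0.2,0,0,0,0,180,0,0,21.2,0,0,0,180,0,0,21.3,0,0,0,180,0,0,21.2,0,0,0,180,0,0,21.3,0,0,0
```

Emit:
{"method": "jog_arm", "body": {
  "commands": [180,0,0,-15,0,0,0,180,0,0,-23,0,0,0,180,0,0,-23,0,0,0,180,0,0,-23,0,0,0,180,0,0,-17,0,0,0,180,-21,0,0,0,0,0,180,-28,0.5,0,0,0,0,180,-28,0.5,0,0,0,0]
}}

```text
t: 14.83
tool_pos: [457.3, -33.4, 148.5]
eef_rot: [0.0, 0.736, 0.677, 0.001]
wrist_force: [0.4, -0.4, -5.6]
opening: 0.455
grasp_force: 61.9
```

Emit:
{"method": "jog_arm", "body": {
  "commands": [180,-28,0,0,0,0,0,180,-28,0.5,0,0,0,0,180,-29,0,0,0,0,0,180,-28,0.5,0,0,0,0,180,-29,0,0,0,0,0,180,-28,0.5,0,0,0,0,180,-29,0,0,0,0,0,180,-28,0.5,0,0,0,0]
}}

```text
t: 15.5
tool_pos: [439.3, -260.9, 148.1]
eef_rot: [-0.0, 0.737, 0.676, 0.0]
wrist_force: [0.1, -0.2, -4.2]
opening: 0.455
grasp_force: 61.9
```

Emit:
{"method": "jog_arm", "body": {
  "commands": [180,-22,0,0,0,0,0,180,0,0,20,0,0,0,180,0,0,28,0,0,0,180,0,0,28,0,0,0,180,0,0,20,0,0,0,180,0,0,8,0,0,0,180,0,0,0,0,0,0,180,0,0,0,0,0,0]
}}

```text
t: 16.17
tool_pos: [438.0, -281.8, 44.6]
eef_rot: [0.0, 0.737, 0.676, -0.0]
wrist_force: [-0.5, -0.1, -5.4]
opening: 0.449
grasp_force: 61.7
```

Emit:
{"method": "jog_arm", "body": {
  "commands": [180,0,0,4,0,0,0,180,0,0,1,0,0,0,180,0,0,0.4,0,0,0,180,0,0,0,0,0,0,180,0,0,0,0,0,0]
}}

```text
t: 16.58
tool_pos: [438.4, -281.5, 39.3]
eef_rot: [0.0, 0.737, 0.676, 0.0]
wrist_force: [-0.0, 1.4, 3.4]
opening: 0.452
grasp_force: 62.4
```

Emit:
{"method": "jog_arm", "body": {
  "commands": [75,0,0,-0.2,0,0,0,75,0,0,0,0,0,0,75,0,0,0,0,0,0,75,0,0,-20,0,0,0,75,0,0,-35,0,0,0,75,0,0,-40,0,0,0,75,0,0,-40,0,0,0,75,0,0,-30,0,0,0]
}}

```text
t: 17.25
tool_pos: [437.8, -282.2, 206.7]
eef_rot: [0.001, 0.737, 0.676, 0.0]
wrist_force: [1.5, 0.3, 0.4]
opening: 0.71
grasp_force: 0.0
```

```bash
python3 - <<'E'
from h import *
plan([(490,130,300,85,18)],0)
E
```

```text
from [ 437.8 -282.2  206.7] yaw -5.0 op 0.71 gf 0.0 F [1.5 0.3 0.4] t 17.25
18 rows max 23.6 0.09
0,17.8,0.7,-4,0,0,-0.067,0,23.6,2.5,-5.4,0,0,-0.09,0,23.3,4.6,-5.3,0,0,-0.09,0,22.8,6.7,-5.4,0,0,-0.09,0,22,8.8,-5.3,0,0,-0.089,0,21.3,10.6,-5.3,0,0,-0.09,0,20.1,12.5,-5.4,0,0.001,-0.09,0,19,14.3,-5.3,0,0,-0.09
0,17.6,15.9,-5.4,0,0,-0.089,0,16.1,17.4,-5.3,0,0,-0.09,0,14.5,18.8,-5.3,0,0,-0.09,0,12.8,20.1,-5.3,0,0,-0.09,0,10.9,21.1,-5.4,0,0,-0.089,0,9,22,-5.3,0,0,-0.09,0,6.9,22.7,-5.3,0,0,-0.09,0,4.9,23.2,-5.3,0,0,-0.09
0,2.8,23.6,-5.4,0,0,-0.089,0,0.5,17.8,-4,0,0.001,-0.068
```

Emit:
{"method": "jog_arm", "body": {
  "commands": [0,18,0.5,-4,0,0,-0.067,0,23.5,2.5,-5,0,0,-0.09,0,23,4.5,-5,0,0,-0.09,0,23,6.5,-5,0,0,-0.09,0,22,9,-5,0,0,-0.09,0,21,10.5,-5,0,0,-0.09,0,20,12.5,-5,0,0,-0.09,0,19,14.5,-5,0,0,-0.09]
}}

```text
t: 17.92
tool_pos: [460.6, -98.2, 243.4]
eef_rot: [0.0, 0.46, 0.888, 0.0]
wrist_force: [0.3, 0.0, -0.3]
opening: 1.0
grasp_force: 0.0
```

Emit:
{"method": "jog_arm", "body": {
  "commands": [0,17.5,16,-5,0,0,-0.09,0,16,17.5,-5,0,0,-0.09,0,14.5,19,-5,0,0,-0.09,0,13,20,-5,0,0,-0.09,0,11,21,-5,0,0,-0.09,0,9,22,-5,0,0,-0.09,0,7,22.5,-5,0,0,-0.09,0,5,23,-5,0,0,-0.09]
}}

```text
t: 18.58
tool_pos: [483.7, 90.2, 283.3]
eef_rot: [0.0, 0.118, 0.993, 0.0]
wrist_force: [-0.6, -0.0, 0.0]
opening: 0.996
grasp_force: 0.0
```

Emit:
{"method": "jog_arm", "body": {
  "commands": [0,3,23.5,-5,0,0,-0.089,0,0.5,18,-4,0,0,-0.067,0,0,0,0,0,0,0,0,0,0,0,0,0,0,0,0,0,0,0,0,0]
}}

```text
t: 19.0
tool_pos: [488.5, 129.7, 291.7]
eef_rot: [-0.0, 0.043, 0.999, -0.0]
wrist_force: [0.3, -1.2, 0.5]
opening: 1.0
grasp_force: 0.0
```

```bash
cat >> h.py <<'E'
def brickrect(f):
    H=hsv(f).astype(int); C=cloud(f); Z=C[...,2]
    m=big((f['depth']>0)&(Z>27)&(Z<37)&(C[...,1]>180)&(abs(H[...,0]-20)<10)&(H[...,1]>50))
    return planerect(f,m,32),np.median(Z[m])
E
python3 - <<'E'
from h import *
p,R,s=pose(); print(p.round(1),s['q'].round(2))
f=arm.grab_frame('wrist'); save(f,'w3.png'); print(cam(f)[0][2],brickrect(f)); measure(f)
E
```

```text
[488.5 129.7 291.7] [-0.75  0.1   0.39  1.95 -0.04  1.1   1.15]
[ 0.29629799 -0.02526088 -0.95476143] ((array([509.4, 284.7]), array([228.5, 113.6]), 2.87), np.float64(31.394146254002404))
fix (array([503.4,  -8.1]), array([218. , 178.6]), -4.98)
top1 (array([131., 184.]), np.int32(984), 75.0, (array([504.4,  -7.8]), array([90.7, 14.1]), -5.1), array([145.,   9., 142.]))
```

View pics/w3.png

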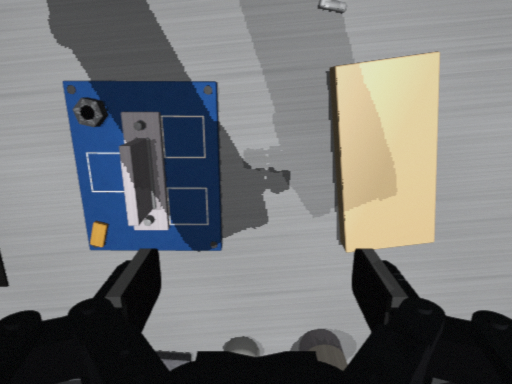

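The view shows the three squares empty, the T-joint at (145,170) on its dowels, and the brick at (390,150). The brick measures 228.5 x 113.6 mm, which matches its given size.

```bash
python3 - <<'E'
from h import *
plan([(504.7,-8,120,84.95,8),(504.7,-8,85,84.95,3)],105)
E
```

```text
from [488.5 129.5 291.7] yaw 85.07 op 0.998 gf 0.0 F [-0.3 -0.3 -0.1] t 19.05
11 rows max 22.9 0.001
105,-2.8,-13.6,17.2,0,0,0,105,-3.7,-18,22.9,0,0,0,105,-3.8,-18.1,22.9,0,0,0.001,105,-3.7,-18.1,22.9,0,0,0,105,-3.8,-18,22.9,0,0,0,105,-3.7,-18.1,22.9,0,0,0.001,105,-3.8,-18.1,22.9,0,0,0,105,-2.8,-13.5,17.2,0,0,0
105,0,0,11.7,0,0,0,105,0,0,11.6,0,0,0,105,0,0,11.7,0,0,0
```

Emit:
{"method": "jog_arm", "body": {
  "commands": [105,-3,-13.5,17,0,0,0,105,-3.5,-18,23,0,0,0,105,-4,-18,23,0,0,0.001,105,-3.5,-18,23,0,0,0,105,-4,-18,23,0,0,0,105,-3.5,-18,23,0,0,0.001,105,-4,-18,23,0,0,0,105,-3,-14,17,0,0,0]
}}

```text
t: 19.72
tool_pos: [504.7, -9.4, 118.4]
eef_rot: [-0.0, 0.044, 0.999, -0.0]
wrist_force: [0.7, 0.1, -0.8]
opening: 0.587
grasp_force: 0.0
```

Emit:
{"method": "jog_arm", "body": {
  "commands": [105,0,0,12,0,0,0,105,0,0,12,0,0,0,105,0,0,0,0,0,0,105,0,0,0,0,0,0,105,0,0,0,0,0,0]
}}

```text
t: 20.13
tool_pos: [505.8, -7.2, 96.6]
eef_rot: [0.0, 0.043, 0.999, -0.0]
wrist_force: [0.6, 0.1, 0.2]
opening: 0.59
grasp_force: 0.0
```

```bash
python3 - <<'E'
from h import *
f=arm.grab_frame('wrist'); save(f,'w4.png'); plan([(504.7,-8,54,84.95,4)],105)
C=cloud(f); m=(f['depth']>0)&(abs(C[...,2]-75.5)<3)&(abs(C[...,1]+8)<15)&(abs(C[...,0]-505)<60); print(planerect(f,big(m),76),C[m].mean(0))
E
```

```text
from [505.9  -7.   96.7] yaw 85.06 op 0.588 gf 0.0 F [0.2 0.7 0.3] t 20.18
4 rows max 10.7 0.001
105,0.3,-0.3,10.7,0,0,0,105,0.3,-0.2,10.7,0,0.001,0.001,105,0.3,-0.3,10.7,0,0,0,105,0.3,-0.3,10.6,0,0,0.001
(array([502.8,  -9.2]), array([89.5, 11.9]), -5.06) [499.5205706   -8.89158989  75.31062973]
```

View pics/w4.png

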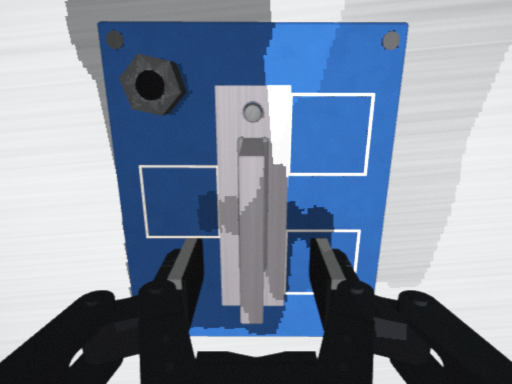

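The fin is centred at column 252 and the fingers' middle is near 256, so the tool has to shift about 2 mm towards -y. The fingers clear the fin.

Emit:
{"method": "jog_arm", "body": {
  "commands": [105,1,-1,10,0,0,0,105,1,-0.5,11,0,0,0,105,0,-0.4,11,0,0,0,105,0,0,10,0,0,0,105,0,0,0,0,0,0,255,0,0,0,0,0,0,255,0,0,0,0,0,0,255,0,0,0,0,0,0]
}}

```text
t: 20.85
tool_pos: [503.7, -8.7, 54.2]
eef_rot: [0.0, 0.043, 0.999, -0.0]
wrist_force: [-0.1, -0.6, 0.1]
opening: 0.17
grasp_force: 0.0
```

Emit:
{"method": "jog_arm", "body": {
  "commands": [255,0,0,0,0,0,0,255,0,0,0,0,0,0,255,0,0,0,0,0,0]
}}

```text
t: 21.1
tool_pos: [503.7, -8.8, 54.2]
eef_rot: [0.0, 0.043, 0.999, -0.0]
wrist_force: [0.3, -2.5, 2.8]
opening: 0.132
grasp_force: 60.1
```

Emit:
{"method": "jog_arm", "body": {
  "commands": [255,0,0,-2,0,0,0,255,0,0,-4,0,0,0,255,0,0,-5,0,0,0,255,0,0,-5,0,0,0,255,0,0,-5,0,0,0,255,0,0,-5,0,0,0,255,0,0,0,0,0,0]
}}

```text
t: 21.68
tool_pos: [503.8, -8.3, 81.0]
eef_rot: [0.001, 0.043, 0.999, 0.0]
wrist_force: [0.3, -0.6, -2.7]
opening: 0.135
grasp_force: 59.4
```

```bash
python3 - <<'E'
from h import *
plan([(503.8,-8.6,130,84.95,4),(510.3,284.2,130,92.9,14),(510.3,284.2,85,92.9,4)],255)
E
```

```text
from [503.8  -8.3  81. ] yaw 85.1 op 0.135 gf 59.4 F [ 0.3 -0.6 -2.7] t 21.68
22 rows max 21.7 0.011
255,0,-0.1,-12.2,0,0,0.001,255,0,-0.1,-12.3,0,0.001,0,255,0,0,-12.2,0,0,0.001,255,-0.1,-0.1,-12.3,0.001,0,0.001,255,1.1,16.2,0,0,0,-0.008,255,1.2,21.7,0,0,0,-0.01,255,1.1,21.7,0,0,0,-0.01,255,0.8,21.6,0,0,0,-0.011
255,0.6,21.7,0,0,0,-0.01,255,0.4,21.7,0,0,0,-0.01,255,0.2,21.7,0,0,0,-0.011,255,-0.1,21.7,-0.1,0,0,-0.01,255,-0.3,21.7,0,0,0,-0.01,255,-0.5,21.7,0,0,0,-0.01,255,-0.7,21.7,0,0,0,-0.011,255,-1,21.6,0,0,0,-0.01
255,-1.2,21.7,0,0,0,-0.01,255,-1,16.2,0,0,0,-0.008,255,0,0,11.3,0,0,0,255,0,0,11.2,0,0,0,255,0,0,11.3,0,0,0,255,0,0,11.2,0,0,0
```

Emit:
{"method": "jog_arm", "body": {
  "commands": [255,0,0,-12,0,0,0,255,0,0,-12,0,0,0,255,0,0,-12,0,0,0,255,0,0,-12,0,0,0,255,1,16,0,0,0,-0.008,255,1,21.5,0,0,0,-0.01,255,1,21.5,0,0,0,-0.01,255,1,21.5,0,0,0,-0.01]
}}

```text
t: 22.35
tool_pos: [505.0, 73.0, 128.1]
eef_rot: [-0.0, 0.024, 1.0, 0.0]
wrist_force: [0.6, 0.0, -3.9]
opening: 0.134
grasp_force: 59.3
```

Emit:
{"method": "jog_arm", "body": {
  "commands": [255,0.5,21.5,0,0,0,-0.01,255,0.5,21.5,0,0,0,-0.01,255,0,21.5,0,0,0,-0.01,255,0,21.5,0,0,0,-0.01,255,-0.5,22,0,0,0,-0.01,255,-0.5,22,0,0,0,-0.01,255,-0.5,22,0,0,0,-0.01,255,-1,22,0,0,0,-0.01]
}}

```text
t: 23.02
tool_pos: [508.4, 247.3, 127.8]
eef_rot: [-0.0, -0.016, 1.0, -0.0]
wrist_force: [0.3, 0.5, -3.3]
opening: 0.132
grasp_force: 59.3
```

Emit:
{"method": "jog_arm", "body": {
  "commands": [255,-1,22,0,0,0,-0.01,255,-1,16,0,0,0,-0.008,255,0,0,11,0,0,0,255,0,0,11,0,0,0,255,0,0,11,0,0,0,255,0,0,11,0,0,0,255,0,0,0,0,0,0,255,0,0,0,0,0,0]
}}

```text
t: 23.68
tool_pos: [509.3, 283.0, 83.1]
eef_rot: [-0.001, -0.025, 1.0, -0.001]
wrist_force: [0.1, -0.5, -1.7]
opening: 0.132
grasp_force: 59.2
```

```bash
python3 - <<'E'
from h import *
plan([(510.3,284.2,77,92.9,3)],255)
f=arm.grab_frame('wrist'); save(f,'w5.png'); print(brickrect(f))
E
```

```text
from [509.3 283.   83.1] yaw 92.81 op 0.132 gf 59.2 F [ 0.1 -0.5 -1.7] t 23.68
3 rows max 2.1 0.001
255,-0.4,0.4,2,0,0,-0.001,255,-0.3,0.4,2,-0.001,-0.001,0,255,-0.4,0.3,2.1,0,0,-0.001
((array([474.6, 284. ]), array([157.4, 112.1]), 2.8), np.float64(31.37321207741699))
```

View pics/w5.png

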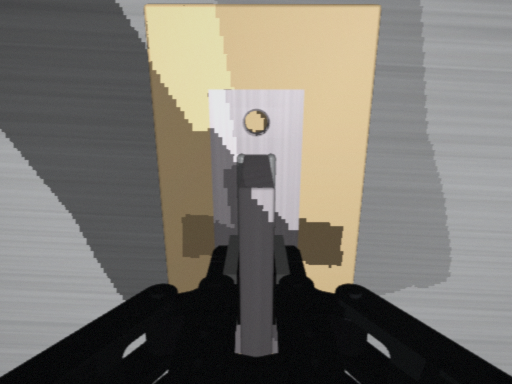

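The T-joint hangs level over the brick. The flange centre is at column 256 and the brick's mid-line near 261, so it needs about 2 mm more in +y.

```bash
python3 - <<'E'
from h import *
f=arm.grab_frame('wrist')
print('T end',ray(f,256,90,49),'brick end',ray(f,262,7,32), 'L',ray(f,154,100,32),'R',ray(f,372,100,32),'flange L',ray(f,209,100,49),'R',ray(f,303,100,49))
plan([(510.3,284.6,77,92.9,3)],255)
E
```

```text
T end [435.18358621 279.47476723  49.        ] brick end [397.5815576  280.43270309  32.        ] L [442.8396432  227.53917438  32.        ] R [437.24693869 339.06403785  32.        ] flange L [440.69309668 257.9900132   49.        ] R [438.51610512 301.40169103  49.        ]
from [509.8 283.7  84.1] yaw 92.83 op 0.132 gf 59.2 F [ 0.3  1.  -3.3] t 23.78
3 rows max 2.4 0.001
255,-0.2,0.3,2.4,0,0,0,255,-0.1,0.3,2.4,0,0,-0.001,255,-0.2,0.3,2.4,0,0,0
```

Emit:
{"method": "jog_arm", "body": {
  "commands": [255,-0.5,1,2,0,0,0,255,-0.5,1.2,2,0,0,0,255,0,0,2.5,0,0,0,255,0,0,0,0,0,0,255,0,0,0,0,0,0,255,0,0,0,0,0,0]
}}

```text
t: 24.28
tool_pos: [510.4, 286.3, 77.4]
eef_rot: [-0.0, -0.025, 1.0, -0.0]
wrist_force: [0.9, -0.6, -3.1]
opening: 0.132
grasp_force: 59.2
```

Emit:
{"method": "jog_arm", "body": {
  "commands": [255,0,0,1,0,0,0,255,0,0,0.5,0,0,0,255,0,0,0,0,0,0,255,0,0,0,0,0,0]
}}

```text
t: 24.62
tool_pos: [510.4, 286.2, 75.9]
eef_rot: [-0.0, -0.025, 1.0, -0.0]
wrist_force: [0.4, -0.3, -3.4]
opening: 0.134
grasp_force: 59.2
```

Emit:
{"method": "jog_arm", "body": {
  "commands": [255,0,0,0.8,0,0,0,255,0,0,0.5,0,0,0,255,0,0,0.2,0,0,0,255,0,0,0,0,0,0]
}}

```text
t: 24.95
tool_pos: [510.3, 286.2, 74.3]
eef_rot: [-0.0, -0.025, 1.0, -0.0]
wrist_force: [0.1, 0.6, -3.5]
opening: 0.132
grasp_force: 59.2
```

Emit:
{"method": "jog_arm", "body": {
  "commands": [255,0,0,0.5,0,0,0,255,0,0,0,0,0,0,255,0,0,0,0,0,0]
}}

```text
t: 25.2
tool_pos: [510.4, 286.2, 74.2]
eef_rot: [-0.0, -0.025, 1.0, 0.0]
wrist_force: [-2.9, -1.6, 6.6]
opening: 0.132
grasp_force: 60.4
```

Emit:
{"method": "jog_arm", "body": {
  "commands": [225,0,0,-0.3,0,0,0,180,0,0,0,0,0,0,105,0,0,0,0,0,0,105,0,0,0,0,0,0,105,0,0,-15,0,0,0,105,0,0,-35,0,0,0,105,0,0,-40,0,0,0,105,0,0,-40,0,0,0]
}}

```text
t: 25.87
tool_pos: [510.0, 285.8, 205.4]
eef_rot: [-0.0, -0.025, 1.0, -0.001]
wrist_force: [-0.2, 1.1, 1.2]
opening: 0.588
grasp_force: 0.0
```

Emit:
{"method": "jog_arm", "body": {
  "commands": [75,0,0,-20,0,0,0,75,0,0,0,0,0,0,75,0,0,0,0,0,0]
}}

```text
t: 26.12
tool_pos: [510.8, 286.7, 225.6]
eef_rot: [0.001, -0.025, 1.0, 0.001]
wrist_force: [-0.0, 0.6, -0.0]
opening: 0.704
grasp_force: 0.0
```

```bash
cat >> h.py <<'E'
def tcheck(f):
    H=hsv(f).astype(int); C=cloud(f); Z=C[...,2]; d=f['depth']>0
    reg=d&(abs(C[...,0]-510)<130)&(abs(C[...,1]-285)<75)
    print('fin',planerect(f,big(reg&(abs(Z-95.5)<3.5)),96))
    print('brick',planerect(f,reg&(Z>27),32))
    print('flange',planerect(f,big(reg&(abs(Z-40)<2.6)&(H[...,1]<50)),40))
E
python3 - <<'E'
from h import *
f=arm.grab_frame('wrist'); save(f,'w6.png'); tcheck(f)
plan([(598.4,-297,120,-5.1,20)],75)
E
```

```text
fin (array([509.5, 286.5]), array([89. , 11.7]), 3.28)
brick (array([686.8, 296.3]), array([630.7, 194.4]), -87.21)
flange (array([510.2, 286.5]), array([149.5,  43.9]), 2.83)
from [510.3 286.4 224.3] yaw 92.88 op 0.708 gf 0.0 F [-0.4 -0.6 -0.5] t 26.17
20 rows max 30.3 0.088
75,-2.3,-22.6,4,0,0,0.066,75,-4.9,-29.8,5.3,0,0,0.087,75,-7.6,-29.3,5.4,0,0,0.088,75,-10.1,-28.5,5.3,0,0,0.088,75,-12.6,-27.6,5.3,0,0,0.088,75,-14.9,-26.3,5.4,0,0,0.087,75,-17.2,-24.9,5.3,0,0,0.088,75,-19.3,-23.3,5.3,0,0,0.088
75,-21.3,-21.5,5.4,0,0,0.087,75,-23,-19.6,5.3,0,0,0.088,75,-24.7,-17.5,5.3,0,0,0.088,75,-26.2,-15.2,5.4,0,0,0.087,75,-27.3,-13,5.3,0,0,0.088,75,-28.4,-10.4,5.3,0,0,0.088,75,-29.2,-8,5.4,0,0,0.088,75,-29.8,-5.3,5.3,0,0,0.087
75,-30.1,-2.7,5.3,0,0,0.088,75,-30.3,-0.1,5.4,0,0,0.088,75,-30.1,2.6,5.3,0,0,0.087,75,-22.4,3.9,4,0,0,0.066
```

View pics/w6.png

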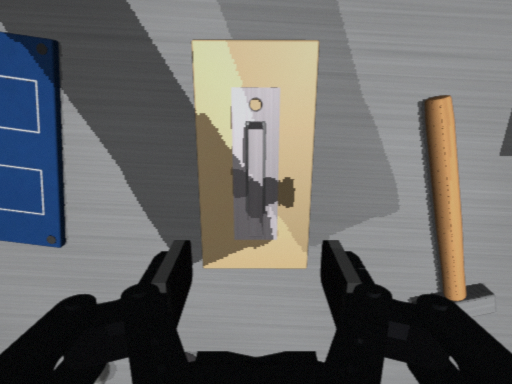

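The T-joint stands upright on the brick: brick columns 193–318 and flange 231–279, both centred near column 255.5. It measures at (510.2, 286.5) with yaw 2.83°.

Emit:
{"method": "jog_arm", "body": {
  "commands": [75,-2.5,-22.5,0,0,0,0.066,75,-5,-30,0,0,0,0.088,75,-7.5,-29.5,0,0,0,0.088,75,-10,-28.5,0,0,0,0.088,75,-12.5,-27.5,0,0,0,0.088,75,-15,-26.5,0,0,0,0.088,75,-17,-25,0,0,0,0.088,75,-19.5,-23.5,0,0,0,0.088]
}}

```text
t: 26.83
tool_pos: [544.3, 52.2, 223.0]
eef_rot: [-0.001, 0.313, 0.95, -0.001]
wrist_force: [0.6, 0.1, -0.6]
opening: 0.704
grasp_force: 0.0
```

Emit:
{"method": "jog_arm", "body": {
  "commands": [75,-21.5,-21.5,10,0,0,0.087,75,-23,-19.5,10,0,0,0.088,75,-24.5,-17.5,10,0,0,0.088,75,-26,-15,10,0,0,0.087,75,-27.5,-13,10,0,0,0.088,75,-28.5,-10.5,10,0,0,0.088,75,-29,-8,10,0,0,0.088,75,-30,-5.5,10,0,0,0.087]
}}

```text
t: 27.5
tool_pos: [579.9, -187.0, 142.3]
eef_rot: [-0.001, 0.62, 0.785, -0.001]
wrist_force: [0.5, 1.1, 0.2]
opening: 0.705
grasp_force: 0.0
```

Emit:
{"method": "jog_arm", "body": {
  "commands": [75,-30,-2.5,8,0,0,0.088,75,-30,0,6,0,0,0.088,75,-30,2.5,5,0,0,0.087,75,-22.5,4,5,0,0,0.066,75,0,0,0,0,0,0,75,0,0,0,0,0,0]
}}

```text
t: 28.0
tool_pos: [596.1, -298.9, 118.3]
eef_rot: [-0.001, 0.739, 0.673, -0.001]
wrist_force: [-0.3, 1.2, -0.7]
opening: 0.71
grasp_force: 0.0
```

```bash
python3 - <<'E'
from h import *
f=arm.grab_frame('wrist'); save(f,'w7.png')
C=cloud(f); m=(f['depth']>0)&(abs(C[...,2]-64)<4)&(C[...,1]<-200)
k,l,s,c=cv2.connectedComponentsWithStats(cv2.erode(m.astype(np.uint8),np.ones((2,2))))
for i in range(1,k):
    if s[i,4]>60: print(c[i].round(),planerect(f,l==i,64))
plan([(598.4,-297,85,-5.1,3),(598.4,-297,43.5,-5.1,4)],75)
E
```

```text
[145. 216.] (array([ 532.9, -289.1]), array([36.1, 14.4]), 85.27)
[101. 216.] (array([ 507.3, -287. ]), array([35.7, 15. ]), 85.41)
[  9. 221.] (array([ 454.3, -285.1]), array([36.3, 13.1]), 71.61)
[261. 220.] (array([ 599. , -297.8]), array([33.2, 33. ]), 84.8)
from [ 596.6 -297.5  118.7] yaw -5.23 op 0.706 gf 0.0 F [ 0.5 -0.4  0.2] t 28.05
7 rows max 11.3 0.001
75,0.2,0.6,11.2,-0.001,0,-0.001,75,0.3,0.6,11.2,-0.001,0,0,75,0.2,0.6,11.3,-0.001,0,-0.001,75,0,0,10.4,0,0,0,75,0,0,10.3,0,0,0,75,0,0,10.4,0,0,0,75,0,0,10.4,0,0,0
```

View pics/w7.png

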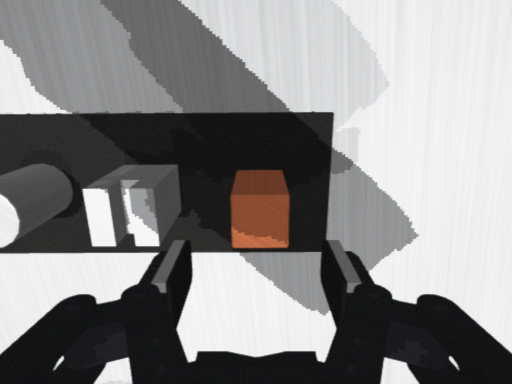

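All three blocks stand upright on the mat: copper at (261,220), slotted at (123,216) and round at the left edge. The copper block's measured position agrees with its release pose to within 1 mm.

Emit:
{"method": "jog_arm", "body": {
  "commands": [75,0,0.5,12,0,0,-0.001,75,0.5,0.5,12,0,0,-0.001,75,0,0.5,12,0,0,0,75,0,0,12,0,0,0,75,0,0,12,0,0,0,75,0,0,12,0,0,0,75,0,0,2.5,0,0,0,75,0,0,0,0,0,0]
}}

```text
t: 28.72
tool_pos: [598.5, -297.0, 44.5]
eef_rot: [-0.001, 0.738, 0.675, -0.0]
wrist_force: [0.2, -0.0, 0.1]
opening: 0.706
grasp_force: 0.0
```

Emit:
{"method": "jog_arm", "body": {
  "commands": [180,0,0,0,0,0,0,180,0,0,0,0,0,0,180,0,0,0,0,0,0,180,0,0,0,0,0,0,180,0,0,0,0,0,0]
}}

```text
t: 29.13
tool_pos: [599.3, -297.4, 46.5]
eef_rot: [0.0, 0.738, 0.675, 0.0]
wrist_force: [-3.0, -0.0, 6.5]
opening: 0.391
grasp_force: 61.1
```

```bash
python3 - <<'E'
from h import *
plan([(598.4,-297,110,-5.1,4),(501.2,-52,110,-4.2,9),(501.2,-52,60,-4.2,3)],180)
E
```

```text
from [ 599.3 -297.4   46.5] yaw -5.11 op 0.391 gf 61.1 F [-3.  -0.   6.5] t 29.13
16 rows max 27.9 0.002
180,0.1,-0.2,-15.9,0,0,0,180,0.1,-0.2,-15.9,0,0,0,180,0,-0.3,-15.8,0.001,0,0,180,0.1,-0.2,-15.9,0,0,0,180,20.8,-10.5,0,0,0,-0.001,180,27.7,-13.9,0,0,0,-0.002,180,27.7,-13.9,0,0,0,-0.002,180,27.8,-13.8,0,0,0,-0.002
180,27.8,-13.7,0,0,0,-0.002,180,27.8,-13.7,0,0,0,-0.002,180,27.8,-13.7,-0.1,0,0,-0.002,180,27.9,-13.6,0,0,0,-0.001,180,20.9,-10.2,0,0,0,-0.002,180,0,0,16.7,0,0,0,180,0,0,16.7,0,0,0,180,0,0,16.6,0,0,0
```

Emit:
{"method": "jog_arm", "body": {
  "commands": [180,0,0,-12,0,0,0,180,0,0,-18,0,0,0,180,0,0,-18,0,0,0,180,0,0,-16,0,0,0,180,21,-10.5,0,0,0,-0.001,180,28,-14,0,0,0,-0.002,180,28,-14,0,0,0,-0.002,180,28,-14,0,0,0,-0.002]
}}

```text
t: 29.8
tool_pos: [555.1, -186.8, 110.3]
eef_rot: [-0.0, 0.736, 0.677, 0.0]
wrist_force: [0.6, -0.4, -5.6]
opening: 0.388
grasp_force: 61.3
```

Emit:
{"method": "jog_arm", "body": {
  "commands": [180,28,-14,0,0,0,-0.002,180,28,-14,0,0,0,-0.002,180,28,-14,0,0,0,-0.002,180,28,-14,0,0,0,-0.002,180,20,-10,0,0,0,-0.001,180,0,0,16,0,0,0,180,0,0,17,0,0,0,180,0,0,14,0,0,0]
}}

```text
t: 30.47
tool_pos: [500.5, -50.0, 62.7]
eef_rot: [-0.0, 0.732, 0.681, 0.001]
wrist_force: [-0.3, 0.5, -5.5]
opening: 0.393
grasp_force: 61.2
```

Emit:
{"method": "jog_arm", "body": {
  "commands": [180,0,0,0,0,0,0,180,0,0,0,0,0,0,180,0,0,0,0,0,0]
}}

```text
t: 30.72
tool_pos: [500.8, -51.5, 63.7]
eef_rot: [0.0, 0.733, 0.681, 0.0]
wrist_force: [-1.5, -0.6, -5.5]
opening: 0.391
grasp_force: 60.9
```

```bash
python3 - <<'E'
from h import *
plan([(501.2,-52,55.5,-4.2,3)],180)
E
```

```text
from [500.8 -51.5  63.7] yaw -4.22 op 0.391 gf 60.9 F [-1.5 -0.6 -5.5] t 30.72
3 rows max 2.8 0.001
180,-0.1,0.2,2.7,0,0,0,180,-0.2,0.1,2.7,0.001,0,0,180,-0.1,0.2,2.8,0,0,0
```

Emit:
{"method": "jog_arm", "body": {
  "commands": [180,-0.4,0.2,4,0,0,0,180,0,0.1,3,0,0,0,180,0,0,1,0,0,0,180,0,0,0,0,0,0,180,0,0,0,0,0,0]
}}

```text
t: 31.13
tool_pos: [500.6, -51.7, 54.8]
eef_rot: [-0.0, 0.733, 0.681, -0.0]
wrist_force: [0.1, -0.0, -5.4]
opening: 0.393
grasp_force: 61.1
```

Emit:
{"method": "jog_arm", "body": {
  "commands": [180,0,0,0.8,0,0,0,180,0,0,0,0,0,0,180,0,0,0,0,0,0]
}}

```text
t: 31.38
tool_pos: [500.7, -51.7, 54.5]
eef_rot: [-0.0, 0.733, 0.681, 0.0]
wrist_force: [-4.8, 1.1, 10.7]
opening: 0.397
grasp_force: 63.2
```

Emit:
{"method": "jog_arm", "body": {
  "commands": [180,0,0,-0.5,0,0,0,75,0,0,0,0,0,0,75,0,0,0,0,0,0,75,0,0,0,0,0,0,75,0,0,-15,0,0,0,75,0,0,-25,0,0,0,75,0,0,-25,0,0,0,75,0,0,0,0,0,0]
}}

```text
t: 32.05
tool_pos: [502.3, -52.1, 122.8]
eef_rot: [0.001, 0.733, 0.681, 0.002]
wrist_force: [2.2, -0.2, 0.2]
opening: 0.707
grasp_force: 0.0
```

```bash
python3 - <<'E'
from h import *
plan([(518.4,-288.5,115,-5,10),(518.4,-288.5,85,-5,3)],75)
E
```

```text
from [502.3 -52.1 122.8] yaw -4.23 op 0.707 gf 0.0 F [ 2.2 -0.2  0.2] t 32.05
13 rows max 24.7 0.002
75,-18.5,2.6,0.6,0,0,0.001,75,-24.7,3.6,0.8,0.001,0,0.001,75,-24.7,3.5,0.8,0,0,0.002,75,-24.7,3.7,0.8,0.001,0,0.001,75,-24.6,3.6,0.8,0,0,0.002,75,-24.7,3.7,0.8,0,-0.001,0.001,75,-24.6,3.7,0.9,0.001,0,0.002,75,-24.7,3.8,0.8,0,0,0.001
75,-24.6,3.8,0.8,0.001,0,0.001,75,-18.5,2.8,0.6,0,0,0.001,75,0,0,10,0,0,0,75,0,0,10,0,0,0,75,0,0,10,0,0,0
```

Emit:
{"method": "jog_arm", "body": {
  "commands": [75,-18.5,2.5,1,0,0,0.001,75,-24.5,3.5,1,0,0,0.001,75,-24.5,3.5,1,0,0,0.002,75,-24.5,3.5,1,0,0,0.001,75,-24.5,3.5,1,0,0,0.002,75,-24.5,4,1,0,0,0.001,75,-25,4,1,0,0,0.002,75,-25,4,1,0,0,0.001]
}}

```text
t: 32.72
tool_pos: [514.2, -245.5, 111.2]
eef_rot: [0.0, 0.736, 0.677, 0.0]
wrist_force: [0.3, -0.0, 1.0]
opening: 0.706
grasp_force: 0.0
```

Emit:
{"method": "jog_arm", "body": {
  "commands": [75,-25,4,1,0,0,0.001,75,-18.5,3,1,0,0,0.001,75,0,0,10,0,0,0,75,0,0,20,0,0,0,75,0,0,5,0,0,0,75,0,0,0,0,0,0,75,0,0,0,0,0,0]
}}

```text
t: 33.3
tool_pos: [517.4, -287.9, 74.5]
eef_rot: [-0.0, 0.737, 0.676, -0.0]
wrist_force: [1.4, 0.6, -0.1]
opening: 0.7
grasp_force: 0.0
```

```bash
python3 - <<'E'
from h import *
plan([(518.4,-288.5,39,-5,4)],75)
E
```

```text
from [ 517.4 -287.9   74.5] yaw -4.91 op 0.7 gf 0.0 F [ 1.4  0.6 -0.1] t 33.3
4 rows max 8.9 0.001
75,-0.1,0.3,8.9,0,0,0,75,-0.2,0.2,8.8,0,0,0.001,75,-0.1,0.3,8.9,-0.001,0,0,75,-0.1,0.2,8.9,0,0,0.001
```

Emit:
{"method": "jog_arm", "body": {
  "commands": [75,-0.2,0.2,9,0,0,0,75,-0.2,0.2,9,0,0,0.001,75,0,0,9,0,0,0,75,0,0,8,0,0,0.001,75,0,0,0,0,0,0,180,0,0,0,0,0,0,180,0,0,0,0,0,0,180,0,0,0,0,0,0]
}}

```text
t: 33.97
tool_pos: [517.9, -288.8, 39.6]
eef_rot: [0.0, 0.738, 0.675, -0.0]
wrist_force: [-0.5, 0.1, -2.7]
opening: 0.464
grasp_force: 60.8
```

Emit:
{"method": "jog_arm", "body": {
  "commands": [180,0,0,0,0,0,0,180,0,0,0,0,0,0,180,0,0,0,0,0,0]
}}

```text
t: 34.22
tool_pos: [517.9, -288.8, 39.6]
eef_rot: [0.0, 0.738, 0.675, 0.0]
wrist_force: [-0.8, -1.2, 0.5]
opening: 0.463
grasp_force: 61.1
```

```bash
python3 - <<'E'
from h import *
plan([(518.4,-288.5,120,-5,4),(552.4,33,120,-2.5,12),(552.4,33,60,-2.5,4)],180)
E
```

```text
from [ 517.9 -288.8   39.6] yaw -5.05 op 0.463 gf 61.1 F [-0.8 -1.2  0.5] t 34.22
20 rows max 28.1 0.004
180,0.1,0.1,-20.1,0,0,0,180,0,0.2,-20.1,0,0,0,180,0.1,0.1,-20.1,0,0,-0.001,180,0.1,0.1,-20.1,0,0,0,180,21.1,0.4,0,0,0,-0.003,180,28.1,0.6,0,0,0,-0.004,180,28.1,0.7,0,0,0,-0.003,180,28.1,0.8,0,0,0,-0.004
180,28.1,0.9,0,0,0,-0.004,180,28.1,1,0,0,0,-0.004,180,28.1,1.2,0,0,0,-0.004,180,28.1,1.2,0,0,0,-0.003,180,28,1.3,0,0,0,-0.004,180,28.1,1.5,0,0,0,-0.004,180,28.1,1.5,0,0,0,-0.004,180,21,1.3,0,0,0,-0.002
180,0,0,15,0,0,0,180,0,0,15,0,0,0,180,0,0,15,0,0,0,180,0,0,15,0,0,0
```

Emit:
{"method": "jog_arm", "body": {
  "commands": [180,0,0,-15,0,0,0,180,0,0,-25,0,0,0,180,0,0,-28,0,0,0,180,0,0,-25,0,0,0,180,21,0.5,0,0,0,-0.003,180,28,1,0,0,0,-0.004,180,28,1,0,0,0,-0.003,180,28,1,0,0,0,-0.004]
}}

```text
t: 34.88
tool_pos: [529.9, -183.1, 133.5]
eef_rot: [0.0, 0.733, 0.68, 0.0]
wrist_force: [1.3, 0.3, -6.0]
opening: 0.462
grasp_force: 62.1
```

Emit:
{"method": "jog_arm", "body": {
  "commands": [180,28,1,0,0,0,-0.004,180,28,1,0,0,0,-0.004,180,28,1,0,0,0,-0.004,180,28,1,0,0,0,-0.003,180,28,1.5,0,0,0,-0.004,180,28,1.5,0,0,0,-0.004,180,28,1.5,0,0,0,-0.004,180,21.5,1.5,0,0,0,-0.002]
}}

```text
t: 35.55
tool_pos: [553.2, 34.8, 133.3]
eef_rot: [-0.0, 0.722, 0.692, 0.0]
wrist_force: [1.3, -0.4, -4.9]
opening: 0.46
grasp_force: 62.0
```

Emit:
{"method": "jog_arm", "body": {
  "commands": [180,0,0,15,0,0,0,180,0,0,22,0,0,0,180,0,0,22,0,0,0,180,0,0,12,0,0,0,180,0,0,0,0,0,0,180,0,0,0,0,0,0,180,0,0,0,0,0,0]
}}

```text
t: 36.13
tool_pos: [553.9, 32.0, 62.7]
eef_rot: [0.0, 0.723, 0.691, 0.0]
wrist_force: [1.1, -0.5, -4.7]
opening: 0.458
grasp_force: 61.6
```

```bash
python3 - <<'E'
from h import *
plan([(552.4,33,48.5,-2.5,3)],180)
E
```

```text
from [553.9  32.   62.7] yaw -2.61 op 0.458 gf 61.6 F [ 1.1 -0.5 -4.7] t 36.13
3 rows max 4.8 0.001
180,0.3,-0.5,4.7,0,0,-0.001,180,0.3,-0.5,4.7,0.001,0,0,180,0.4,-0.5,4.8,0,0,-0.001
```

Emit:
{"method": "jog_arm", "body": {
  "commands": [180,0.5,-0.7,5,0,0,-0.001,180,0.5,-0.7,5,0,0,-0.001,180,0,0,3.5,0,0,0,180,0,0,0,0,0,0,180,0,0,0,0,0,0]
}}

```text
t: 36.55
tool_pos: [551.8, 33.3, 47.8]
eef_rot: [-0.0, 0.722, 0.692, -0.0]
wrist_force: [0.3, 0.4, -3.6]
opening: 0.466
grasp_force: 61.9
```

Emit:
{"method": "jog_arm", "body": {
  "commands": [180,0,0,0.8,0,0,0,180,0,0,0,0,0,0,180,0,0,0,0,0,0]
}}

```text
t: 36.8
tool_pos: [551.9, 33.2, 47.6]
eef_rot: [-0.0, 0.722, 0.692, 0.0]
wrist_force: [-4.3, -0.6, 10.5]
opening: 0.458
grasp_force: 63.5
```

Emit:
{"method": "jog_arm", "body": {
  "commands": [180,0,0,-0.5,0,0,0,75,0,0,0,0,0,0,75,0,0,0,0,0,0,75,0,0,0,0,0,0,75,0,0,-20,0,0,0,75,0,0,-30,0,0,0,75,0,0,-25,0,0,0,75,0,0,0,0,0,0]
}}

```text
t: 37.47
tool_pos: [553.9, 33.0, 126.5]
eef_rot: [0.001, 0.722, 0.691, 0.002]
wrist_force: [1.4, -0.0, -0.2]
opening: 0.707
grasp_force: 0.0
```

```bash
python3 - <<'E'
from h import *
plan([(439.4,-281.5,120,-5,13),(439.4,-281.5,80,-5,3)],75)
E
```

```text
from [553.9  33.  126.5] yaw -2.5 op 0.707 gf 0.0 F [ 1.4 -0.  -0.2] t 37.47
16 rows max 25.8 0.004
75,-19.2,-6,0.3,0,0,0.003,75,-25.5,-8,0.5,0.001,0,0.003,75,-25.6,-7.9,0.4,0,0,0.004,75,-25.6,-7.8,0.5,0,0,0.003,75,-25.6,-7.7,0.4,0.001,-0.001,0.004,75,-25.7,-7.7,0.5,0,0,0.003,75,-25.7,-7.5,0.5,0.001,0,0.004,75,-25.7,-7.5,0.5,0,0,0.003
75,-25.8,-7.3,0.5,0,0,0.003,75,-25.7,-7.3,0.5,0.001,0,0.004,75,-25.8,-7.2,0.5,0,0,0.003,75,-25.8,-7.1,0.5,0,0,0.004,75,-19.4,-5.2,0.4,0.001,0,0.003,75,0,0,13.3,0,0,0,75,0,0,13.3,0,0,0,75,0,0,13.4,0,0,0
```

Emit:
{"method": "jog_arm", "body": {
  "commands": [75,-19,-6,0,0,0,0.003,75,-25.5,-8,0,0,0,0.003,75,-25.5,-8,0,0,0,0.004,75,-25.5,-8,0,0,0,0.003,75,-25.5,-7.5,0,0,0,0.004,75,-25.5,-7.5,0,0,0,0.003,75,-26,-7.5,0,0,0,0.004,75,-26,-7.5,0,0,0,0.003]
}}

```text
t: 38.13
tool_pos: [480.5, -162.7, 122.6]
eef_rot: [0.0, 0.731, 0.682, 0.0]
wrist_force: [-0.3, -0.4, 0.0]
opening: 0.704
grasp_force: 0.0
```

Emit:
{"method": "jog_arm", "body": {
  "commands": [75,-26,-7.5,0,0,0,0.003,75,-26,-7,0,0,0,0.004,75,-26,-7,0,0,0,0.003,75,-26,-7,0,0,0,0.004,75,-19.5,-5,0,0,0,0.003,75,0,0,15,0,0,0,75,0,0,20,0,0,0,75,0,0,10,0,0,0]
}}

```text
t: 38.8
tool_pos: [437.6, -282.2, 76.1]
eef_rot: [-0.0, 0.737, 0.675, -0.0]
wrist_force: [-0.5, 0.3, -0.8]
opening: 0.706
grasp_force: 0.0
```

Emit:
{"method": "jog_arm", "body": {
  "commands": [75,0,0,0,0,0,0,75,0,0,0,0,0,0]
}}

```text
t: 38.97
tool_pos: [437.9, -282.2, 77.5]
eef_rot: [-0.0, 0.737, 0.676, -0.0]
wrist_force: [-0.7, 0.0, 0.6]
opening: 0.703
grasp_force: 0.0
```

```bash
python3 - <<'E'
from h import *
plan([(438.4,-281.5,39.5,-5,4)],75)
E
```

```text
from [ 437.9 -282.2   77.5] yaw -5.0 op 0.703 gf 0.0 F [-0.7  0.   0.6] t 38.97
4 rows max 9.5 0.001
75,0.2,0.1,9.5,0,0,0,75,0.2,0.1,9.5,-0.001,0,0,75,0.2,0.1,9.5,0,0,0,75,0.2,0.1,9.5,0,0,0
```

Emit:
{"method": "jog_arm", "body": {
  "commands": [75,0.3,0,10,0,0,0,75,0.3,0.5,10,0,0,0,75,0,0,10,0,0,0,75,0,0,8,0,0,0,75,0,0,0,0,0,0,180,0,0,0,0,0,0,180,0,0,0,0,0,0,180,0,0,0,0,0,0]
}}

```text
t: 39.63
tool_pos: [438.6, -281.8, 39.9]
eef_rot: [-0.0, 0.737, 0.676, -0.0]
wrist_force: [-2.3, -0.0, -1.1]
opening: 0.458
grasp_force: 60.5
```

Emit:
{"method": "jog_arm", "body": {
  "commands": [180,0,0,0,0,0,0,180,0,0,0,0,0,0,180,0,0,0,0,0,0]
}}

```text
t: 39.88
tool_pos: [438.6, -281.8, 39.9]
eef_rot: [0.0, 0.737, 0.676, -0.0]
wrist_force: [-5.3, -0.3, 6.8]
opening: 0.453
grasp_force: 61.1
```

```bash
python3 - <<'E'
from h import *
plan([(438.4,-281.5,145,-5,5),(462.8,43.5,145,-5,12),(462.8,43.5,60,-5,4)],180)
E
```

```text
from [ 438.6 -281.8   39.9] yaw -5.0 op 0.453 gf 61.1 F [-5.3 -0.3  6.8] t 39.88
21 rows max 28.4 0.0
180,0.1,0,-17.5,0,0,0,180,0,-0.1,-23.4,0,0,0,180,0.1,0,-23.3,0,0,0,180,0.1,-0.1,-23.4,0,0,0,180,0,0,-17.5,0,0,0,180,21.3,-0.3,0,0,0,0,180,28.3,-0.3,0,0,0,0,180,28.3,-0.4,0,0,0,0
180,28.4,-0.3,0,0,0,0,180,28.3,-0.4,0,0,0,0,180,28.4,-0.3,0,0,0,0,180,28.3,-0.4,0,0,0,0,180,28.3,-0.3,0,0,0,0,180,28.4,-0.4,0,0,0,0,180,28.3,-0.3,0,0,0,0,180,28.3,-0.3,0,0,0,0
180,21.3,-0.3,-0.1,0,0,0,180,0,0,21.3,0,0,0,180,0,0,21.2,0,0,0,180,0,0,21.3,0,0,0,180,0,0,21.2,0,0,0
```

Emit:
{"method": "jog_arm", "body": {
  "commands": [180,0,0,-15,0,0,0,180,0,0,-23,0,0,0,180,0,0,-24,0,0,0,180,0,0,-24,0,0,0,180,0,0,-18,0,0,0,180,21,0,0,0,0,0,180,28,-0.5,0,0,0,0,180,28,-0.5,0,0,0,0]
}}

```text
t: 40.55
tool_pos: [444.5, -204.1, 143.9]
eef_rot: [0.0, 0.738, 0.675, 0.0]
wrist_force: [0.5, 1.9, -4.7]
opening: 0.452
grasp_force: 61.8
```

Emit:
{"method": "jog_arm", "body": {
  "commands": [180,28,-0.5,0,0,0,0,180,28,-0.5,0,0,0,0,180,29,0,0,0,0,0,180,28,-0.5,0,0,0,0,180,29,0,0,0,0,0,180,28,-0.5,0,0,0,0,180,29,-0.5,0,0,0,0,180,28,-0.5,0,0,0,0]
}}

```text
t: 41.22
tool_pos: [461.0, 23.4, 143.7]
eef_rot: [-0.0, 0.737, 0.676, 0.0]
wrist_force: [1.5, -0.5, -5.3]
opening: 0.452
grasp_force: 61.8
```

Emit:
{"method": "jog_arm", "body": {
  "commands": [180,21.5,-0.5,0,0,0,0,180,0,0,20,0,0,0,180,0,0,25,0,0,0,180,0,0,25,0,0,0,180,0,0,13,0,0,0,180,0,0,0,0,0,0,180,0,0,0,0,0,0,180,0,0,0,0,0,0]
}}

```text
t: 41.88
tool_pos: [463.1, 42.9, 61.4]
eef_rot: [0.0, 0.737, 0.676, 0.0]
wrist_force: [-0.1, 0.4, -4.9]
opening: 0.449
grasp_force: 61.8
```

```bash
python3 - <<'E'
from h import *
plan([(462.8,43.3,49,-5,3)],180)
E
```

```text
from [463.1  42.9  61.4] yaw -5.01 op 0.449 gf 61.8 F [-0.1  0.4 -4.9] t 41.88
3 rows max 4.2 0.001
180,0.1,-0.1,4.1,0,0,0,180,0.2,-0.1,4.2,0.001,0,0,180,0.1,-0.1,4.1,0,0,0
```

Emit:
{"method": "jog_arm", "body": {
  "commands": [180,0.4,-0.2,5,0,0,0,180,0,0,5,0,0,0,180,0,0,3,0,0,0,180,0,0,0,0,0,0,180,0,0,0,0,0,0]
}}

```text
t: 42.3
tool_pos: [462.6, 43.8, 47.9]
eef_rot: [-0.0, 0.737, 0.676, 0.0]
wrist_force: [-2.8, 2.0, 6.2]
opening: 0.455
grasp_force: 62.9
```

Emit:
{"method": "jog_arm", "body": {
  "commands": [180,0,0,0.7,0,0,0,180,0,0,0,0,0,0,180,0,0,0,0,0,0]
}}

```text
t: 42.55
tool_pos: [462.7, 43.8, 47.8]
eef_rot: [-0.001, 0.737, 0.676, 0.001]
wrist_force: [-8.8, 1.9, 31.4]
opening: 0.453
grasp_force: 65.4
```

Emit:
{"method": "jog_arm", "body": {
  "commands": [180,0,0,-0.7,0,0,0,180,0,0,-0.2,0,0,0,75,0,0,0,0,0,0,75,0,0,0,0,0,0,75,0,0,0,0,0,0,75,0,0,-20,0,0,0,75,0,0,-30,0,0,0,75,0,0,-35,0,0,0]
}}

```text
t: 43.22
tool_pos: [461.6, 42.6, 132.9]
eef_rot: [-0.0, 0.738, 0.675, -0.002]
wrist_force: [0.1, 1.3, 1.2]
opening: 0.708
grasp_force: 0.0
```

Emit:
{"method": "jog_arm", "body": {
  "commands": [0,-8,9,-25,0,0,0,0,-8,9,-25,0,0,0,0,-8,9,-25,0,0,0,0,-8,9,-25,0,0,0,0,-8,5,-25,0,0,0,0,0,0,0,0,0,0,0,0,0,0,0,0,0,0,0,0,0,0,0,0]
}}

```text
t: 43.88
tool_pos: [499.4, 0.4, 257.3]
eef_rot: [-0.0, 0.737, 0.676, -0.0]
wrist_force: [-0.4, -0.4, -0.5]
opening: 1.007
grasp_force: 0.0
```

```bash
python3 - <<'E'
from h import *
p,R,s=pose();print(p.round(1)); f=arm.grab_frame('wrist'); save(f,'w8.png'); measure(f)
g=arm.grab_frame('scene'); save(g,'s2.png'); measure(g); tcheck(g)
E
```

```text
[4.994e+02 4.000e-01 2.573e+02]
fix (array([503.8,  -8.7]), array([217.7, 177. ]), -4.92)
top1 (array([214., 127.]), np.int32(1342), 71.4, (array([463.9,  43.8]), array([37.8, 37.5]), 45.21), array([105.,   6., 174.]))
top2 (array([296., 130.]), np.int32(566), 71.4, (array([539.6,  34.2]), array([35. , 13.1]), 87.51), array([106.,   6., 184.]))
top3 (array([324., 129.]), np.int32(555), 71.4, (array([565.6,  33. ]), array([35.3, 13.1]), 88.23), array([107.,  11., 179.]))
top4 (array([263., 219.]), np.int32(990), 71.3, (array([501.9, -52.1]), array([33.7, 32.3]), 85.1), array([ 12., 164., 126.]))
fix (array([587.7,  32.7]), array([75.3, 63.8]), 84.88)
top1 (array([162.,   4.]), np.int32(86), 71.4, (array([-672.6,  568.7]), array([195.6,  44.1]), -88.49), array([16., 24., 90.]))
top3 (array([38., 39.]), np.int32(246), 71.7, (array([-671.5,  -11.5]), array([319.8,  39.2]), 89.8), array([16., 24., 90.]))
top5 (array([372.,  50.]), np.int32(173), 72.6, (array([357.7, 756.2]), array([192.8, 151.5]), 89.82), array([94.,  9., 59.]))
top7 (array([374.,  57.]), np.int32(129), 75.5, (array([374.
[... 823 characters left out ...]
122., 102.]))
top16 (array([406., 202.]), np.int32(118), 73.0, (array([809.2, 177.8]), array([60.5, 30.2]), 16.83), array([18., 26., 94.]))
top17 (array([  6., 289.]), np.int32(68), 72.0, (array([ 415.4, -509.1]), array([28.1, 11.5]), 54.35), array([43.,  7., 69.]))
top18 (array([ 14., 314.]), np.int32(160), 71.9, (array([ 470.8, -515.7]), array([58.2, 19.1]), -64.37), array([70.,  9., 58.]))
top19 (array([321., 348.]), np.int32(438), 69.6, (array([ 882.7, -232.3]), array([158.,  97.]), 89.84), array([107.,   5., 111.]))
fin (array([513.9, 282.2]), array([89. , 16.3]), 2.37)
brick (array([513.6, 300.2]), array([230.9, 157.4]), 2.82)
flange (array([513.4, 283.6]), array([150.2,  46.7]), 2.86)
```

View pics/w8.png

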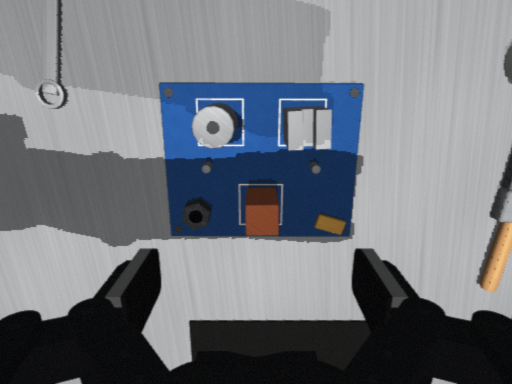

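View pics/s2.png

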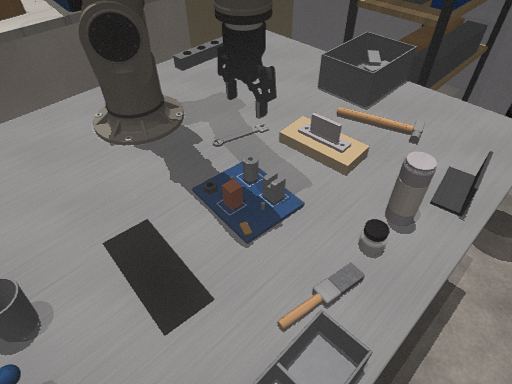

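Both views show the blocks upright in their squares, each within about 1.6 mm of its first measurement. The T-joint stands centred on the brick at (323,135) in the scene view, and the gripper is clear of everything.

```bash
python3 -c "
from plant import arm; print(arm.hand_in())"
```

```text
the job is handed in; nothing more can be done
None
```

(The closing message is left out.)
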